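Make up a bolt kit in the swing tray

TASK

Swing the green tray about its pivot pin out against the yellow stop, then lay every loose bolt from the bench in a pair of rail notches of its own, heads on the red-rail side, and lower the aluminium cover over the tray's two locating pins until it lies flush on all four posts. Then push the loaded tray back round the pin until it rests against the blue stop, and let go; leave the other things on the bench where they are.

Things in the scene. Friction and masses are not known exactly. Their poses are not given: they have to be found in the camera images.
- base: Fixed dark steel plate lying on the bench, 4 mm thick, x -60 to +210 mm, y -200 to +200 mm of its frame. Origin: at bench height on the axis of the pivot pin; x bisects the tray's swing. The tray's heading (its x axis) against the yellow stop is 45 degrees clockwise, seen from above, from this x axis; against the blue stop 45 degrees anticlockwise.
- pivot (a point): Point on the axis of the fixed upright pivot pin of the base, 10 mm above the bench. The pin is 10 mm across, its top 26 mm above the bench.
- yellow_stop (a point): Top centre of the fixed yellow stop post (loading stop), 16 mm across, top 28 mm above the bench; the tray's y = -57 mm side comes to rest against it.
- blue_stop (a point): Top centre of the fixed blue stop post (parking stop), 16 mm across, top 28 mm above the bench; the tray's y = +57 mm side comes to rest against it.
- load_mark (a point): Small yellow bar painted on the base, 190 mm from the pivot: the tray's outer end lies over it when the tray rests against the yellow stop.
- park_mark (a point): Small blue bar painted on the base, 190 mm from the pivot: the tray's outer end lies over it when the tray rests against the blue stop.
- tray: Loose flat green tray, 0.5 kg, on the base plate, a 12 mm hole in its narrow end over the pivot pin. Pushed on a long side near the outer end it slides round the pin, and stays where left. Origin: hole centre, at the underside (4 mm above the bench); x to the outer end, y across, z up. Body x 20 to 195, y -57 to +57 mm, floor 6 mm thick, outer rim 24 mm high over the underside.
- tray_tip (a point): Middle of the tray's outer end: 190 mm from the pivot hole along the tray's x axis.
- red_rail (a point): Top middle of the red rail, at (107, +27, 31) mm of the tray; a black one like it is at y = -27. Rails are 8 mm thick along y, tops 31 mm over the tray's underside, with four flat notches 20 mm wide and 10 mm deep at tray x = 50, 88, 126, 164 mm. A bolt lying across both rails in notches has its axis 27 mm above the underside, mid-shank near y = 0.
- pin_a (a point): Tip of a locating pin at (31, +44, 57) mm of the tray: 8 mm across, tapered end, 15 mm high on the flat shoulder (42 mm above the tray's underside) of a 14 mm post. Four such posts stand at x = 31 and 183, y = +-44 mm; this one and the one at (183, -44) mm carry alike pins.
- cover: Loose pale aluminium cover, 172 (x) x 112 (y) x 4 mm, 0.25 kg, flat on the bench; 12 mm holes at (-76, +44) and (+76, -44) mm; orange grip block in the middle, 18 mm (x) x 50 mm (y), top 32 mm above the underside. Origin: centre of the underside, z up. Fits the pins also turned by half a turn; seated on the four posts its origin is at (107, 0, 42) mm of the tray.
- bolt1: Loose steel hex-head bolt, shank 12 mm across and 75 mm long, hexagon head 18 mm across flats and 8 mm thick, 85 g; starts lying on the bench, may be absent. Origin: on the axis at mid-shank; x runs along the axis towards the head (underside of the head at x = +37.5 mm, tail end at -37.5 mm). Lying, the axis is about 7.5 mm above the surface.
- bolt1_head (a point): Middle of the head of bolt1, 41.5 mm from its origin.
- bolt2: Loose steel hex-head bolt, shank 12 mm across and 75 mm long, hexagon head 18 mm across flats and 8 mm thick, 85 g; starts lying on the bench, may be absent. Origin: on the axis at mid-shank; x runs along the axis towards the head (underside of the head at x = +37.5 mm, tail end at -37.5 mm). Lying, the axis is about 7.5 mm above the surface.
- bolt2_head (a point): Middle of the head of bolt2, 41.5 mm from its origin.
- bolt3: Loose steel hex-head bolt, shank 12 mm across and 75 mm long, hexagon head 18 mm across flats and 8 mm thick, 85 g; starts lying on the bench, may be absent. Origin: on the axis at mid-shank; x runs along the axis towards the head (underside of the head at x = +37.5 mm, tail end at -37.5 mm). Lying, the axis is about 7.5 mm above the surface.
- bolt3_head (a point): Middle of the head of bolt3, 41.5 mm from its origin.
- bolt4: Loose steel hex-head bolt, shank 12 mm across and 75 mm long, hexagon head 18 mm across flats and 8 mm thick, 85 g; starts lying on the bench, may be absent. Origin: on the axis at mid-shank; x runs along the axis towards the head (underside of the head at x = +37.5 mm, tail end at -37.5 mm). Lying, the axis is about 7.5 mm above the surface.
- bolt4_head (a point): Middle of the head of bolt4, 41.5 mm from its origin.
- wrench: Loose spanner, 170 mm long, beyond the base. Not part of the job.
- can: Loose blue can, 56 mm across, 150 mm high, standing on the bench. Not part of the job.
- carton: Loose cardboard carton, 90 x 70 x 60 mm. Not part of the job.
- nut: Loose large hexagon nut, 40 mm across, 20 mm high. Not part of the job.
- washer: Loose large washer, 56 mm across, 6 mm thick. Not part of the job.
Things that resemble listed ones, but are neither listed nor needed, are in the scene too. Leave any orange or purple look-alike of the bolt4 alone. Leave any brown look-alike of the tray alone.

How it is judged:
By the outcome, as a careful person would: the job done as asked, in the order asked, and still so for the second after the job is handed in, with the robot touching nothing.
Of bolt1, bolt2, bolt3, bolt4 only 3 to 4 are there at a start; the rules pass over those that are not, and their reading is None.
At some moment in a run one of bolt1, bolt2, bolt3, bolt4 may be knocked a few centimetres aside while the robot is not near it.
Once in a run the grip may slacken for a moment while it holds something.
It also fails if it takes over 210 s, if anything falls off the work surface, if the arm or the gripper's body presses on something with over 40 N, if the wrist force passes 120 N, or if a joint passes its speed limit or range.

ROBOT

A 6-joint arm with a two-finger parallel gripper is mounted at the origin on the work surface. World frame = base frame: x ahead of the robot, y to its left, z up, the work surface at z = 0. Lengths are in mm, angles in rad, forces in N, time in s.
With the tool pointing down it reaches from about 275 to 825 mm from the base axis. Payload 4.9 kg.
Tool frame: the origin (TCP) lies at the very end of the fingers, on their centre line; the grasp point (between the pads) lies manip.grasp_offset behind it (manip.grasp_offset is the distance from the TCP to the grasp point, in mm); z points along the fingers, y is the direction in which the jaws open and shut (so a half turn about z gives the same grasp; the last joint's range is limited). The gripper opens to 85 mm and grips with 20 to 120 N. Pads are 22 mm wide; open, the fingers measure 114 mm over their backs; the gripper's body (76 mm by 85 mm) begins 54 mm behind the grasp point. The pads swing forward as they close: fully open they stand 13 mm farther back than shut.
Start: joints at [1.214, 0.326, -0.193, 1.052, 0, 1.437], TCP at [121.522, 536.424, 231.281] pointing down, gripper open.
Joint ranges: [-2.65, 2.65], [-0.97, 1.79], [-1.3, 1.35], [-1.93, 2.1], [-1.47, 1.37], [-3.14, 3.14]. Speed limits (rad/s): [2.57, 2.57, 3.14, 3.14, 3.14, 3.14].

INTERFACE

Orientations are given as a rotation vector (axis times angle).
In Python, from cell import manip gives the robot as it stands. The module is installed in compiled form; this text tells all that it offers.
- The arm moves only by the shell command python3 -m pendant 'ROWS'. ROWS is JSON, one flat list of numbers, 7 for each row, row after row: the finger opening in m, from 0 to 0.0854, then the shift along the tool's x, y, z in m, then the turn, a rotation vector about the tool's x, y, z in degrees. In form: [fingers, tx, ty, tz, wx, wy, wz, fingers, tx, ty, tz, wx, wy, wz, ...]. A call has 1 to 20 rows; each row is the pose to reach, as a shift and turn from the pose measured when the call began, along the tool's axes at that moment; what a row does not reach only later rows make up. A row lasts 1/10 s, in which the tool goes at most 50 mm and 8.59 degrees, less where a joint would pass 70% of its speed; a pose out of reach is approached as far as the arm can. A call with a gripper value outside its range is refused whole. The fingers move at their own pace and stop on an object; the grip force is fixed at half the most. Time passes only in rows, so rows that repeat a pose let the fingers close. It gives the time, the measured TCP pose, the force and the opening at its end, in the units of the state.
- manip.sense(): the state, without advancing time (a new reading comes with each control period).
- manip.get_image(name): name is "scene" or "top" or "wrist"; returns a dict with "img" (384x512x3 uint8, blue, green, red), "mtx" (3x3 intrinsics, pixels), "world_to_cam" (4x4, takes a point from world to camera coordinates). Camera axes: x right, y down, z forward; pixel columns grow to the right and rows downward; lengths in mm; the calibration is good to about 2 mm. The wrist camera is an equidistant fisheye: a pixel r from the principal point sees the ray r / f radians off the axis. A picture is of the moment at which its call begins. There is no depth.
- manip.job_done(): hands the job in, once; it reports no verdict.
Trained networks look in a picture, given as the dict that the camera call returned (one of the last four; its "shot" number tells which), for a name from the list of things; names that differ only in an ending like _2 or _b are one class to them, and where a whole thing is asked for, a point or a joint stands for the part that bears it (a point fixed in the world has none). Each returns a list of dicts, best first, with "conf" (0 to 1); they miss things now and then, are a little off and sometimes report something else, mostly with a low value. They report only what shows in the picture. A call takes as long as a camera call. They do not tell look-alikes from the thing itself.
- manip.look_for(query, picture): "bbox" ([left, top, right, bottom] in pixels, round what is visible of it).
- manip.silhouettes(query, picture): "pixels" (384x512 bool, what is visible of it) and "bbox" ([left, top, right, bottom] in pixels, round what is visible of it).
The state is a dict: "t": time; "joint_positions": joint angles; "joint_vel": joint speeds; "effort": joint torques, N m; "ee_pos": TCP position; "ee_rot": TCP orientation; "ft_force": force on the tool from outside, world axes, zero at the start; "ft_torque": the same for the moment, N m; "finger_gap": opening from 0.0 (shut) to 1.0 (fully open).
Only numpy, scipy, OpenCV 4.12 (cv2) and the standard library are available. Lean on these libraries where they do the work, as an engineer would, in place of code of your own. Each camera call takes 0.05 s, during which the arm holds its last target.

## Working session

There is one attempt and no reset: what is moved stays moved. The work goes in short steps, Python scripts to look and compute and a shell command to move; the robot and the scene stay as the last step left them, time stands still between calls to the robot, and variables do not carry over. Pictures are saved under pics/ and viewed, and the job is handed in when it is done.

```bash
mkdir -p pics; ls; python3 - <<'E'
from cell import manip
import cv2,numpy as np
print(manip.sense(), manip.grasp_offset)
for n in ["scene","top","wrist"]:
    p=manip.get_image(n); cv2.imwrite(f"pics/{n}0.png",p["img"]); print(n,p["mtx"].tolist(),np.round(p["world_to_cam"],4).tolist(),p.get("shot"))
E
```

```text
pics
{'t': 0.0, 'joint_positions': array([ 1.21380292e+00,  3.26942768e-01, -1.93589274e-01,  1.05197731e+00,
        5.73352631e-06,  1.43658297e+00]), 'joint_vel': array([ 0.00173596,  0.0004792 ,  0.00036499,  0.00102988, -0.00139749,
       -0.00103663]), 'effort': array([-8.69497148e-05, -4.43402839e+01,  2.62437683e+01,  1.54079479e-02,
       -3.88771809e-05, -5.78706949e-07]), 'ee_pos': array([121.3095911 , 535.86569067, 230.50038119]), 'ee_rot': array([-3.49171846e-01, -3.12170224e+00,  2.60751766e-03]), 'ft_force': array([-0.7009645 , -0.67305334,  0.94595265]), 'ft_torque': array([0.0323207 , 0.02529612, 0.00613283]), 'finger_gap': 1.0046434966812412} 18.700000000000003
scene [[347.4980721810808, 0.0, 257.36251330746694], [0.0, 347.4980721810808, 189.95009085732062], [0.0, 0.0, 1.0]] [[0.4078, 0.913, 0.0026, -222.7699], [0.6137, -0.272, -0.7412, -247.408], [-0.6761, 0.3039, -0.6712, 1455.6402], [0.0, 0.0, 0.0, 1.0]] 1
top [[363.97051514524236, 0.0, 255.4483467393392], [0.0, 363.97051514524236, 191.4209713307339], [0.0, 0.0, 1.0]] [[0.0042, -1.0, -0.0031, 22.2124], [-0.9833, -0.0035, -0.1822, 496.7906], [0.1822, 0.0038, -0.9833, 1050.9299], [0.0, 0.0, 0.0, 1.0]] 2
wrist [[297.3186396354542, 0.0, 252.92297122420823], [0.0, 297.3186396354542, 194.8649913453688], [0.0, 0.0, 1.0]] [[0.2206, 0.9754, -0.001, -549.3333], [0.9299, -0.21, 0.3018, -39.7925], [0.2942, -0.0675, -0.9534, 378.8246], [0.0, 0.0, 0.0, 1.0]] 3
```

View pics/scene0.png

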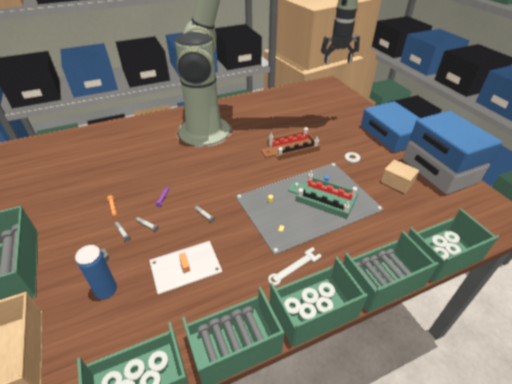

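View pics/top0.png

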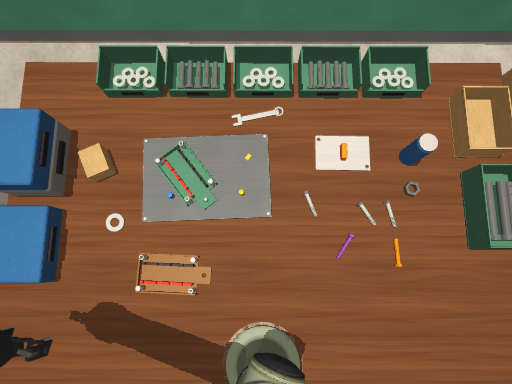

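View pics/wrist0.png

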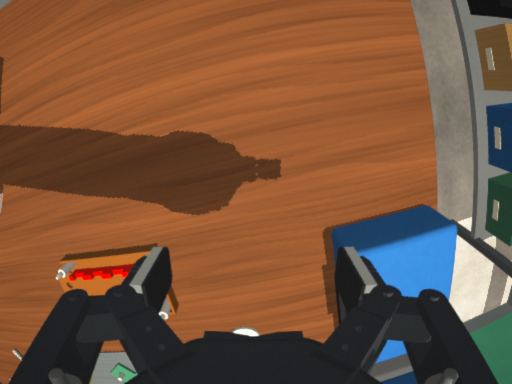

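```bash
cat > h.py <<'E'
from cell import manip
import cv2,numpy as np
from scipy.spatial.transform import Rotation as Rn
from scipy.optimize import least_squares
def cam(n,save=None,scale=None,crop=None):
    p=manip.get_image(n)
    if save: 
        im=p["img"]
        if crop: im=im[crop[1]:crop[3],crop[0]:crop[2]]
        if scale: im=cv2.resize(im,None,fx=scale,fy=scale,interpolation=cv2.INTER_CUBIC)
        cv2.imwrite(f"pics/{save}.png",im)
    p["name"]=n
    return p
def proj(p,X):
    X=np.atleast_2d(np.asarray(X,float)); T=p["world_to_cam"]; c=X@T[:3,:3].T+T[:3,3]; K=p["mtx"]
    if p["name"]=="wrist":
        r=np.hypot(c[:,0],c[:,1]); th=np.arctan2(r,c[:,2]); s=th/np.maximum(r,1e-9)
        q=c[:,:2]*s[:,None]
    else: q=c[:,:2]/c[:,2:]
    return q*[K[0,0],K[1,1]]+[K[0,2],K[1,2]]
def ray(p,uv):
    uv=np.atleast_2d(np.asarray(uv,float)); K=p["mtx"];T=p["world_to_cam"]
    q=(uv-[K[0,2],K[1,2]])/[K[0,0],K[1,1]]
    if p["name"]=="wrist":
        th=np.hypot(q[:,0],q[:,1]); s=np.sin(th)/np.maximum(th,1e-9); d=np.c_[q*s[:,None],np.cos(th)]
    else: d=np.c_[q,np.ones(len(q))]
    o=-T[:3,:3].T@T[:3,3]
    return o,d@T[:3,:3]
def back(p,uv,z):
    o,d=ray(p,uv); return o+d*((z-o[2])/d[:,2])[:,None]
def move(pos,yaw=None,quiet=False,z_axis=None):
    """print shift (m) and turn (deg) to reach TCP pos(mm) pointing down with tool y (jaw) at world angle yaw deg (mod 180)"""
    s=manip.sense(); R=Rn.from_rotvec(s["ee_rot"]).as_matrix()
    d=R.T@(np.array(pos,float)-s["ee_pos"])/1000
    if yaw is None: yaw0=np.degrees(np.arctan2(R[1,1],R[0,1])); c=[yaw0]
    else: c=[yaw,yaw+180]
    best=[]
    for y in c:
        a=np.radians(y); ty=np.array([np.cos(a),np.sin(a),0]); tz=np.array([0,0,-1.]); tx=np.cross(ty,tz)
        w=Rn.from_matrix(R.T@np.c_[tx,ty,tz]).as_rotvec(degrees=True)
        best.append(w)
    print("t",round(s["t"],2),"pos",np.round(s["ee_pos"],1),"jawyaw",round(np.degrees(np.arctan2(R[1,1],R[0,1])),1),"tilt",np.round(R[:,2],3),"j6",round(s["joint_positions"][5],2),"F",np.round(s["ft_force"],1),"gap",round(s["finger_gap"]*85.4,1))
    print(" shift m",np.round(d,4)," turn options deg",[np.round(w,1).tolist() for w in best])
E
python3 - <<'E'
from h import *
for n in ["top","scene"]:
    p=cam(n,n+"1")
    for q in ["base","tray","tray_tip","pivot","yellow_stop","blue_stop","load_mark","park_mark","red_rail","pin_a","cover","bolt1","bolt1_head","wrench","can","carton","nut","washer"]:
        r=manip.look_for(q,p); 
        print(n,q,[(np.round(b["bbox"],0).astype(int).tolist(),round(b["conf"],2)) for b in r[:6]])
E
```

```text
top base [([140, 132, 272, 222], 0.88)]
top tray [([156, 142, 218, 208], 0.9), ([134, 254, 210, 295], 0.9)]
top tray_tip [([158, 139, 215, 210], 0.96)]
top pivot [([142, 130, 274, 223], 0.86), ([154, 142, 216, 208], 0.19)]
top yellow_stop []
top blue_stop [([140, 134, 272, 219], 0.88), ([317, 136, 370, 172], 0.61)]
top load_mark [([142, 136, 268, 224], 0.96)]
top park_mark [([141, 135, 272, 221], 0.65)]
top red_rail [([137, 254, 211, 295], 0.74), ([155, 142, 216, 212], 0.69)]
top pin_a [([137, 253, 211, 293], 0.9), ([154, 142, 216, 209], 0.76)]
top cover [([315, 136, 372, 170], 0.56)]
top bolt1 [([398, 242, 402, 267], 0.58), ([304, 191, 317, 215], 0.56)]
top bolt1_head []
top wrench [([233, 104, 284, 125], 0.55)]
top can []
top carton [([78, 143, 113, 183], 0.68), ([156, 141, 217, 208], 0.6)]
top nut [([406, 184, 420, 195], 0.59)]
top washer [([106, 215, 126, 234], 0.66)]
scene base [([238, 162, 382, 252], 0.67)]
scene tray [([289, 170, 356, 216], 0.84), ([262, 132, 317, 161], 0.82), ([234, 163, 382, 254], 0.26)]
scene tray_tip [([291, 176, 359, 220], 0.97), ([264, 131, 321, 158], 0.
[... 240 characters left out ...]
ene red_rail [([263, 127, 319, 159], 0.96), ([237, 164, 381, 252], 0.68)]
scene pin_a [([262, 126, 318, 159], 0.67), ([289, 172, 361, 218], 0.55), ([101, 248, 110, 260], 0.26)]
scene cover [([151, 242, 221, 293], 0.59), ([238, 164, 381, 254], 0.35), ([294, 176, 358, 222], 0.18)]
scene bolt1 [([236, 165, 380, 257], 0.73), ([117, 223, 128, 242], 0.63), ([196, 202, 214, 220], 0.58), ([136, 217, 162, 233], 0.57)]
scene bolt1_head [([234, 162, 384, 255], 0.6)]
scene wrench [([268, 249, 319, 287], 0.9)]
scene can [([78, 244, 114, 295], 0.84)]
scene carton [([380, 162, 418, 190], 0.81)]
scene nut [([98, 250, 112, 262], 0.58)]
scene washer [([350, 154, 357, 163], 0.67), ([145, 222, 160, 232], 0.47)]
```

```bash
python3 - <<'E'
import cv2
a=cv2.imread("pics/top0.png")
cv2.imwrite("pics/c1.png",cv2.resize(a[125:230,135:280],None,fx=5.4,fy=5.4,interpolation=cv2.INTER_CUBIC))
cv2.imwrite("pics/c2.png",cv2.resize(a[125:275,290:430],None,fx=4,fy=4,interpolation=cv2.INTER_CUBIC))
E
```

```text
(no output)
```

View pics/c1.png

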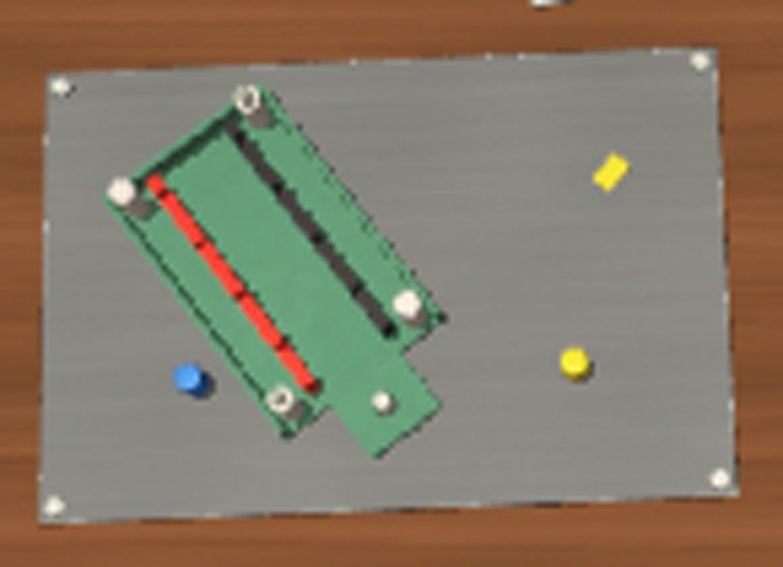

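View pics/c2.png

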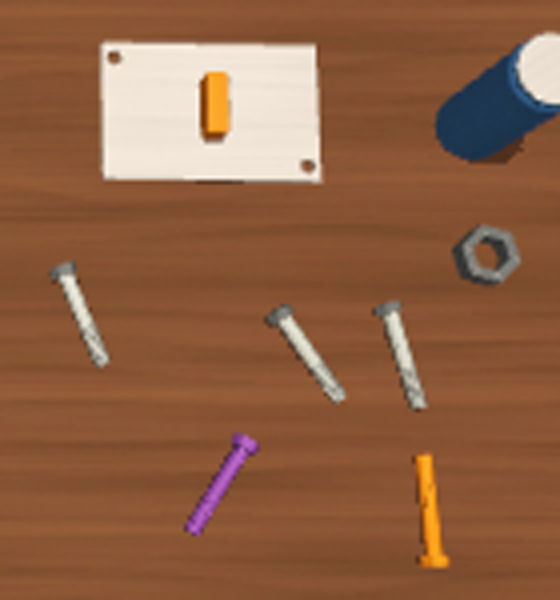

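```bash
python3 - <<'E'
from h import *
p=cam("top")
c=np.array([[48,75],[715,48],[738,495],[40,522]])/5.4+[135,125]
W=back(p,c,4); print(np.round(W,1)); 
B=np.array([[210,200],[210,-200],[-60,-200],[-60,200]],float)
def f(v): 
    a=v[2]; R=np.array([[np.cos(a),-np.sin(a)],[np.sin(a),np.cos(a)]]); return (B@R.T+v[:2]-W[:,:2]).ravel()
s=least_squares(f,[400,100,0]); print("base",s.x,np.degrees(s.x[2]),np.round(s.fun,1))
def bk(x,y,z,sc=5.4,o=(135,125)): return np.round(back(p,np.array([[x,y]])/sc+o,z)[0],1)
print("pin",bk(384,401,26),"yel",bk(575,362,28),"blue",bk(190,379,28),"lm",bk(611,172,4))
print("pinned posts",bk(122,190,61),bk(410,302,61),"plain?",bk(247,98,46),bk(281,399,46))
for nm,h,t in [("b1",(64,270),(102,362)),("b2",(279,317),(340,398)),("b3",(387,309),(420,405))]:
    H=bk(*h,9,4,(290,125));T=bk(*t,7,4,(290,125)); print(nm,H,T,np.linalg.norm(H-T),np.degrees(np.arctan2(*(H-T)[1::-1])))
print("cover",[bk(x,y,4,4,(290,125)) for x,y in [(101,43),(316,45),(322,182),(104,180)]], bk(215,103,32,4,(290,125)))
print("coverholes",bk(114,57,4,4,(290,125)),bk(307,166,4,4,(290,125)))
E
```

```text
[[675.1 384.1   4. ]
 [693.2 -13.5   4. ]
 [425.3 -26.1   4. ]
 [408.3 372.6   4. ]]
base [4.75526031e+02 1.75949092e+02 4.43660260e-02] 2.541986044860962 [ 1.4  1.   1.  -1.1 -0.8 -0.4 -1.6  0.5]
pin [475.4 174.9  26. ] yel [497.9  67.   28. ] blue [487.3 285.   28. ] lm [616.3  48.    4. ]
pinned posts [588.8 320.1  61. ] [525.3 157.2  61. ] plain? [647.5 255.6  46. ] [473.1 229.4  46. ]
b1 [ 500.6 -133.1    9. ] [ 429.1 -161.1    7. ] 76.81308482283471 21.38572793192836
b2 [ 464.3 -298.4    9. ] [ 402.  -342.7    7. ] 76.47077873279441 35.41569791038982
b3 [ 470.9 -382.2    9. ] [ 396.9 -403.6    7. ] 77.05815985345096 16.129297557418933
cover [array([ 687.4, -167.4,    4. ]), array([ 686.2, -340.2,    4. ]), array([ 573., -339.,    4.]), array([ 574. , -166.9,    4. ])] [ 629.  -250.2   32. ]
coverholes [ 675.6 -177.6    4. ] [ 585.9 -327.8    4. ]
```

```bash
cat >> h.py <<'E'
def rot(d): a=np.radians(d); return np.array([[np.cos(a),-np.sin(a)],[np.sin(a),np.cos(a)]])
PIV=np.array([475.5,175.5])
def tray(h,x,y): return PIV+rot(h)@[x,y]
E
python3 - <<'E'
from h import *
p=cam("top")
uv=np.array([[247,98],[281,399],[122,190],[410,302]])/5.4+[135,125]
TP=np.array([[183,-44,61],[31,44,61],[183,44,46],[31,-44,46]],float)
f=lambda v:(proj(p,np.c_[TP[:,:2]@rot(v[2]).T+v[:2],TP[:,2]])-uv).ravel()
s=least_squares(f,[475,176,37]); print(s.x,np.round(s.fun,2))
h=s.x[2]
print(tray(h,165,85))
move([*tray(h,165,85),150],h)
E
```

```text
[475.08908754 173.72318663  38.65511232] [-0.4  -0.9  -0.3  -0.39  0.58  0.75  0.12  0.55]
[551.25816219 344.94232311]
t 2.15 pos [121.5 536.4 231.3] jawyaw 77.2 tilt [-0.  0. -1.] j6 1.44 F [ 0.7 -0.1  0.5] gap 85.6
 shift m [-0.4614 -0.0918  0.0813]  turn options deg [[0.0, -0.0, 38.6], [0.0, 0.0, -141.4]]
```

```bash
python3 -m pendant '[0,-0.46,-0.092,0.08,0,0,38.6, 0,-0.46,-0.092,0.08,0,0,38.6, 0,-0.46,-0.092,0.08,0,0,38.6, 0,-0.46,-0.092,0.08,0,0,38.6, 0,-0.46,-0.092,0.08,0,0,38.6, 0,-0.46,-0.092,0.08,0,0,38.6, 0,-0.46,-0.092,0.08,0,0,38.6, 0,-0.46,-0.092,0.08,0,0,38.6, 0,-0.46,-0.092,0.08,0,0,38.6, 0,-0.46,-0.092,0.08,0,0,38.6, 0,-0.46,-0.092,0.08,0,0,38.6, 0,-0.46,-0.092,0.08,0,0,38.6, 0,-0.46,-0.092,0.08,0,0,38.6, 0,-0.46,-0.092,0.08,0,0,38.6]'
python3 - <<'E'
from h import *
move([*tray(38.7,165,85),14],38.7)
cam("wrist","w1"); cam("top","t2",scale=4,crop=(120,110,300,240))
E
```

```text
t: 3.55
ee_pos: [548.7, 346.0, 151.7]
ee_rot: [-1.359, -2.832, -0.0]
ft_force: [0.0, -0.9, 0.4]
finger_gap: -0.002
t 3.55 pos [548.7 346.  151.7] jawyaw 38.7 tilt [ 0.  0. -1.] j6 1.34 F [ 0.  -0.9  0.4] gap -0.2
 shift m [-0.0023  0.0012  0.1377]  turn options deg [[0.0, -0.0, 0.0], [0.0, 0.0, -180.0]]
```

View pics/w1.png

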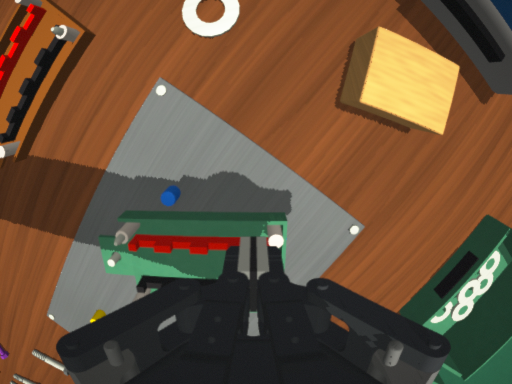

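View pics/t2.png

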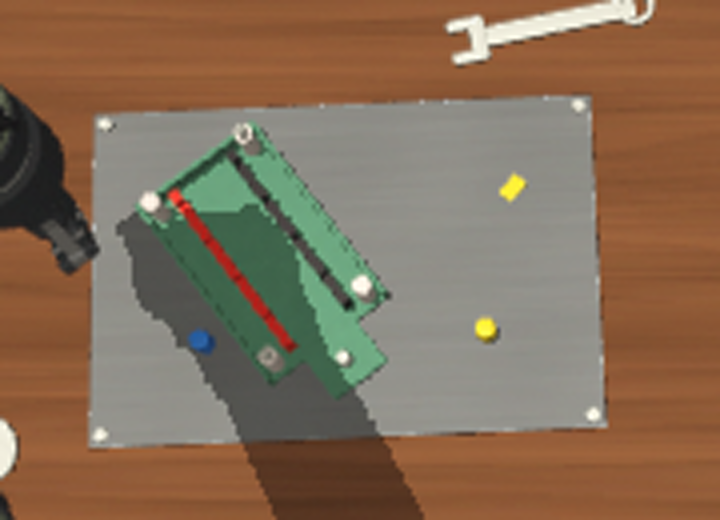

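```bash
python3 -m pendant '[0,-0.002,0.001,0.05,0,0,0, 0,-0.002,0.001,0.1,0,0,0, 0,-0.002,0.001,0.138,0,0,0, 0,-0.002,0.001,0.138,0,0,0, 0,-0.002,0.001,0.138,0,0,0]'
cat >> h.py <<'E'
def arc(hs,x,y,z,yaws):
    s=manip.sense(); R=Rn.from_rotvec(s["ee_rot"]).as_matrix()
    y0=np.degrees(np.arctan2(R[1,1],R[0,1]))
    print("pos",s["ee_pos"].round(1),"yaw",y0.round(1),"F",s["ft_force"].round(1))
    for h,yw in zip(hs,yaws):
        d=R.T@(np.r_[tray(h,x,y),z]-s["ee_pos"])/1000
        w=(y0-yw+90)%180-90
        print(round(h,1),np.round(d,3).tolist(),round(w,1))
E
python3 - <<'E'
from h import *
hs=[38.7,38.7]+list(np.arange(34,-38.1,-4.0))
arc(hs,165,68,14,hs)
E
```

```text
t: 4.15
ee_pos: [550.6, 345.3, 14.2]
ee_rot: [-1.358, -2.833, 0.0]
ft_force: [0.7, -0.2, 0.7]
finger_gap: 0.002
pos [550.6 345.3  14.2] yaw 38.8 F [ 0.7 -0.2  0.7]
38.7 [-0.018, 0.0, 0.0] 0.1
38.7 [-0.018, 0.0, 0.0] 0.1
34.0 [-0.031, 0.005, 0.0] 4.8
30.0 [-0.043, 0.009, 0.0] 8.8
26.0 [-0.056, 0.011, 0.0] 12.8
22.0 [-0.068, 0.013, 0.0] 16.8
18.0 [-0.08, 0.013, 0.0] 20.8
14.0 [-0.093, 0.013, 0.0] 24.8
10.0 [-0.105, 0.012, 0.0] 28.8
6.0 [-0.118, 0.011, 0.0] 32.8
2.0 [-0.13, 0.008, 0.0] 36.8
-2.0 [-0.142, 0.004, 0.0] 40.8
-6.0 [-0.153, 0.0, 0.0] 44.8
-10.0 [-0.165, -0.005, 0.0] 48.8
-14.0 [-0.176, -0.011, 0.0] 52.8
-18.0 [-0.186, -0.018, 0.0] 56.8
-22.0 [-0.196, -0.025, 0.0] 60.8
-26.0 [-0.206, -0.033, 0.0] 64.8
-30.0 [-0.215, -0.042, 0.0] 68.8
-34.0 [-0.223, -0.051, 0.0] 72.8
-38.0 [-0.23, -0.061, 0.0] 76.8
```

```bash
python3 -m pendant '[0,-0.018,0,0,0,0,0, 0,-0.031,0.005,0,0,0,4.8, 0,-0.043,0.009,0,0,0,8.8, 0,-0.056,0.011,0,0,0,12.8, 0,-0.068,0.013,0,0,0,16.8, 0,-0.08,0.013,0,0,0,20.8, 0,-0.093,0.013,0,0,0,24.8, 0,-0.105,0.012,0,0,0,28.8, 0,-0.118,0.011,0,0,0,32.8, 0,-0.13,0.008,0,0,0,36.8, 0,-0.142,0.004,0,0,0,40.8, 0,-0.153,0,0,0,0,44.8, 0,-0.165,-0.005,0,0,0,48.8, 0,-0.176,-0.011,0,0,0,52.8, 0,-0.186,-0.018,0,0,0,56.8, 0,-0.196,-0.025,0,0,0,60.8]'
python3 - <<'E'
from h import *
cam("top","t3",scale=4,crop=(120,110,300,240)); 
hs=[-26,-30,-33,-36,-38,-39,-40,-41,-42,-43,-44]
arc(hs,165,68,14,hs)
E
```

```text
t: 5.75
ee_pos: [657.1, 176.1, 17.9]
ee_rot: [2.606, 1.751, 0.009]
ft_force: [1.0, 1.4, -0.2]
finger_gap: -0.002
pos [657.2 173.9  17.8] yaw -22.4 F [ 0.  -1.7  0.3]
-26 [-0.01, 0.0, 0.004] 3.6
-30 [-0.022, 0.004, 0.004] 7.6
-33 [-0.031, 0.006, 0.004] 10.6
-36 [-0.04, 0.008, 0.004] 13.6
-38 [-0.047, 0.009, 0.004] 15.6
-39 [-0.05, 0.009, 0.004] 16.6
-40 [-0.053, 0.009, 0.004] 17.6
-41 [-0.056, 0.009, 0.004] 18.6
-42 [-0.059, 0.01, 0.004] 19.6
-43 [-0.062, 0.01, 0.004] 20.6
-44 [-0.065, 0.01, 0.004] 21.6
```

View pics/t3.png

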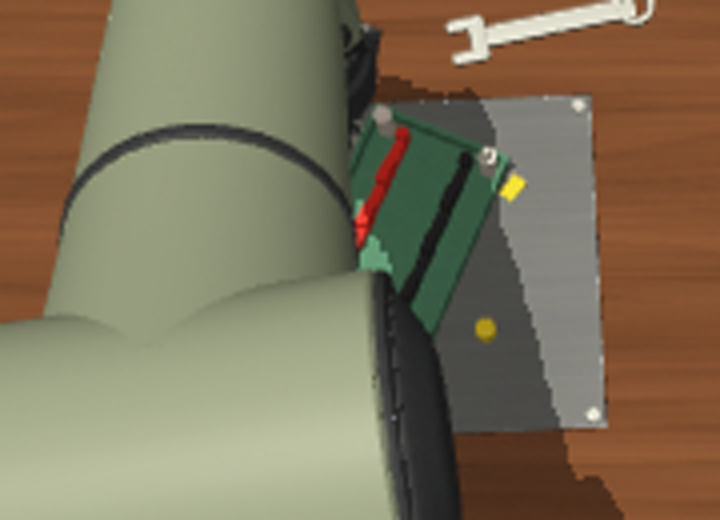

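```bash
python3 -m pendant '[0,-0.01,0,0.004,0,0,3.6, 0,-0.022,0.004,0.004,0,0,7.6, 0,-0.031,0.006,0.004,0,0,10.6, 0,-0.04,0.008,0.004,0,0,13.6, 0,-0.047,0.009,0.004,0,0,15.6, 0,-0.05,0.009,0.004,0,0,16.6, 0,-0.053,0.009,0.004,0,0,17.6, 0,-0.053,0.009,0.004,0,0,17.6]'
python3 - <<'E'
from h import *
cam("top","t4",scale=4,crop=(120,110,300,240)); 
hs=[-40,-41,-42,-42.5,-43,-44,-45]
arc(hs,165,68,14,hs)
E
```

```text
t: 6.6
ee_pos: [645.9, 121.3, 14.4]
ee_rot: [2.845, 1.325, 0.009]
ft_force: [2.9, 0.7, 1.4]
finger_gap: -0.002
pos [645.7 121.5  14.1] yaw -40.0 F [2.6 2.1 0.9]
-40 [0.0, -0.0, 0.0] -0.0
-41 [-0.003, 0.001, 0.0] 1.0
-42 [-0.006, 0.002, 0.0] 2.0
-42.5 [-0.007, 0.003, 0.0] 2.5
-43 [-0.009, 0.003, 0.0] 3.0
-44 [-0.012, 0.004, 0.0] 4.0
-45 [-0.015, 0.005, 0.0] 5.0
```

View pics/t4.png

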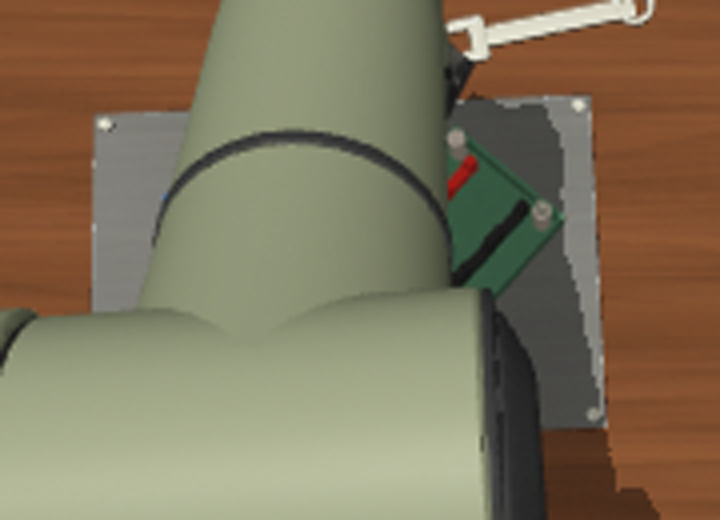

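```bash
python3 -m pendant '[0,-0.003,0.001,0,0,0,1, 0,-0.005,0.002,0,0,0,2, 0,-0.006,0.002,0,0,0,2.5, 0,-0.007,0.003,0,0,0,2.5, 0,-0.007,0.003,0,0,0,2.5]'; python3 -m pendant '[0,-0.001,0,0,0,0,0, 0,-0.002,0,0,0,0,0]';python3 -m pendant '[0,-0.001,0,0,0,0,0, 0,-0.002,0,0,0,0,0]'
```

```text
t: 7.15
ee_pos: [643.1, 114.7, 14.0]
ee_rot: [2.874, 1.265, 0.008]
ft_force: [1.1, 3.3, 1.2]
finger_gap: 0.003
t: 7.35
ee_pos: [643.1, 114.4, 14.1]
ee_rot: [2.875, 1.266, 0.014]
ft_force: [7.4, 6.6, -1.4]
finger_gap: 0.001
t: 7.55
ee_pos: [643.1, 114.3, 14.2]
ee_rot: [-2.873, -1.267, -0.019]
ft_force: [6.2, 7.5, -2.8]
finger_gap: 0.002
```

```bash
python3 -m pendant '[0,0.005,0,0,0,0,0, 0,0.02,0,0,0,0,0, 0,0.02,0,-0.05,0,0,0, 0,0.02,0,-0.1,0,0,0, 0,0.02,0,-0.15,0,0,0, 0,0.02,0,-0.2,0,0,0]'
python3 - <<'E'
from h import *
move([480,-250,230],-68.6)
E
```

```text
t: 8.15
ee_pos: [653.1, 127.0, 215.4]
ee_rot: [-2.874, -1.267, -0.013]
ft_force: [1.0, 0.9, 0.5]
finger_gap: -0.001
t 8.15 pos [653.1 127.  215.4] jawyaw -42.4 tilt [ 0.008  0.004 -1.   ] j6 2.39 F [1.  0.9 0.5] gap -0.1
 shift m [-0.3949  0.1266 -0.0174]  turn options deg [[0.1, -0.5, 26.2], [0.7, 0.1, -153.8]]
```

```bash
python3 - <<'E'
from h import *
move([464,-147,200],-68.6)
p=cam("top","t5",scale=4,crop=(120,110,300,240))
E

```

```text
t 8.15 pos [653.1 127.  215.4] jawyaw -42.4 tilt [ 0.008  0.004 -1.   ] j6 2.39 F [1.  0.9 0.5] gap -0.1
 shift m [-0.3299  0.0452  0.0129]  turn options deg [[0.1, -0.5, 26.2], [0.7, 0.1, -153.8]]
```

View pics/t5.png

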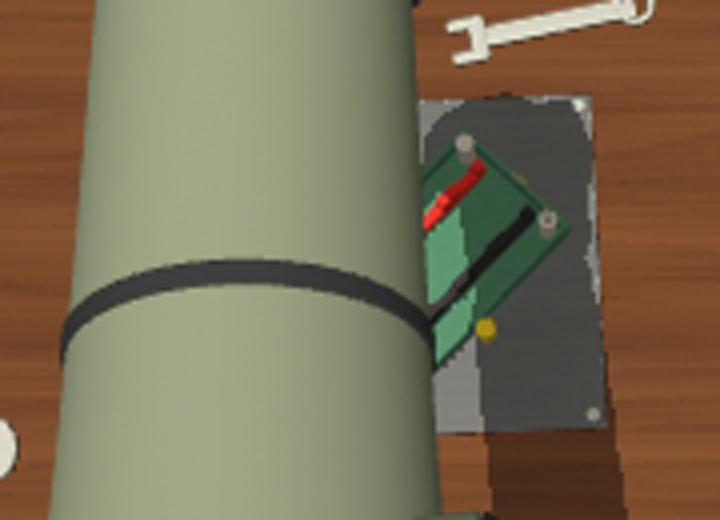

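```bash
python3 -m pendant '[0.06,-0.33,0.045,0.013,0,0,26, 0.06,-0.33,0.045,0.013,0,0,26, 0.06,-0.33,0.045,0.013,0,0,26, 0.06,-0.33,0.045,0.013,0,0,26, 0.06,-0.33,0.045,0.013,0,0,26, 0.06,-0.33,0.045,0.013,0,0,26, 0.06,-0.33,0.045,0.013,0,0,26, 0.06,-0.33,0.045,0.013,0,0,26, 0.06,-0.33,0.045,0.013,0,0,26, 0.06,-0.33,0.045,0.013,0,0,26, 0.06,-0.33,0.045,0.013,0,0,26, 0.06,-0.33,0.045,0.013,0,0,26]'
python3 - <<'E'
from h import *
move([464,-147,200],-68.6)
p=cam("wrist","w2")
print(proj(p,[[500.6,-133.1,9],[429,-161,7],[464,-147,8],[464,-147,200]]).round(0))
for b in manip.look_for("bolt1",p): print(b)
for b in manip.look_for("bolt1_head",p): print(b)
p=cam("top","t6",scale=4,crop=(120,110,300,240))
E
```

```text
t: 9.4
ee_pos: [468.6, -145.6, 207.0]
ee_rot: [-3.084, -0.591, -0.033]
ft_force: [0.4, 0.1, 0.5]
finger_gap: 0.705
t 9.4 pos [ 468.6 -145.6  207. ] jawyaw -68.3 tilt [ 0.021  0.005 -1.   ] j6 2.3 F [0.4 0.1 0.5] gap 60.2
 shift m [-0.0049 -0.0004  0.0069]  turn options deg [[0.2, -1.2, 0.3], [1.9, 0.3, -179.7]]
[[252. 145.]
 [252. 208.]
 [252. 178.]
 [251. 255.]]
{'bbox': [247.7, 141.4, 262.2, 208.9], 'conf': 0.96}
{'bbox': [395.9, 229.4, 417.7, 283.4], 'conf': 0.79}
{'bbox': [358.4, 211.7, 371.7, 269.8], 'conf': 0.68}
{'bbox': [262.6, 270.7, 313.9, 303.0], 'conf': 0.62}
{'bbox': [352.9, 330.9, 366.0, 340.6], 'conf': 0.5}
{'bbox': [15.7, 2.0, 170.4, 114.9], 'conf': 0.21}
{'bbox': [392.7, 226.7, 420.0, 278.8], 'conf': 0.65}
```

View pics/w2.png

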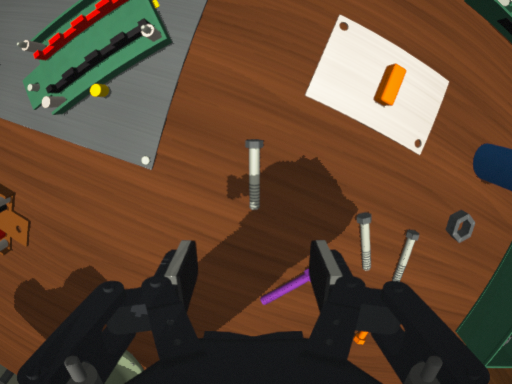

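View pics/t6.png

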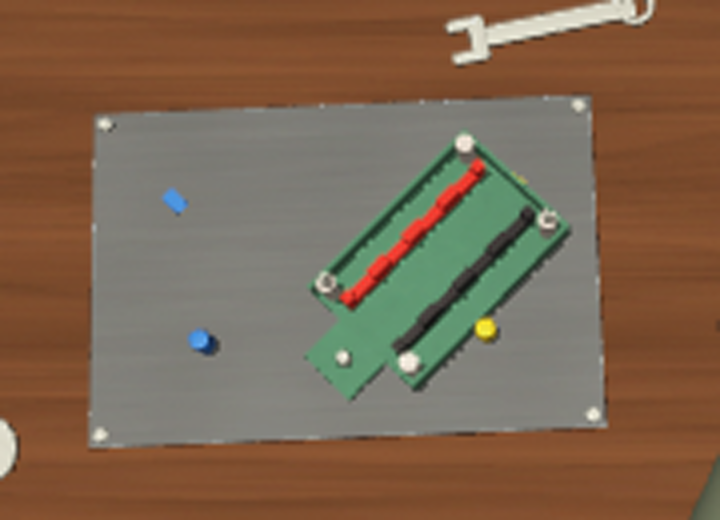

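```bash
python3 - <<'E'
from h import *
p=cam("top")
uv=np.array([[547,220],[326,283],[464,143],[408,363]])/4+[120,110]
TP=np.array([[183,-44,61],[31,44,61],[183,44,46],[31,-44,46]],float)
f=lambda v:(proj(p,np.c_[TP[:,:2]@rot(v[2]).T+v[:2],TP[:,2]])-uv).ravel()
s=least_squares(f,[475,176,-42]); print(s.x,np.round(s.fun,2))
p=cam("wrist","w2b",scale=4,crop=(200,110,330,230))
H=back(p,[[254.5,145]],8)[0];T=back(p,[[254.5,208]],7)[0]
d=(H-T)/np.linalg.norm(H-T); print(H.round(1),T.round(1),np.linalg.norm(H-T),np.degrees(np.arctan2(d[1],d[0])),(T+37.5*d).round(1))
E
```

```text
[473.99425013 176.97134418 -43.20987176] [ 0.3  -0.8  -0.8  -0.33  0.31  0.68  0.2   0.45]
[ 501.2 -136.1    8. ] [ 429.6 -164.6    7. ] 77.08428543121369 21.722824168912148 [ 464.4 -150.8    7.5]
```

View pics/w2b.png

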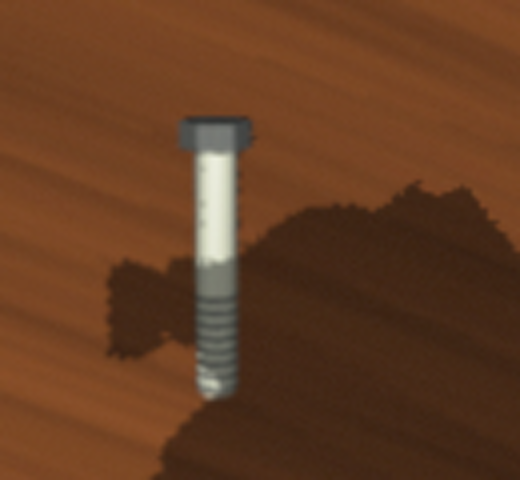

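```bash
python3 - <<'E'
from h import *
move([465,-150,4],-68.5)
E
```

```text
t 9.7 pos [ 468.2 -146.3  207.1] jawyaw -68.4 tilt [ 0.021  0.005 -1.   ] j6 2.3 F [-0.5  0.   0.2] gap 60.2
 shift m [-0.0087  0.0016  0.203 ]  turn options deg [[0.2, -1.2, 0.1], [1.9, 0.3, -179.9]]
```

```bash
python3 -m pendant '[0.045,-0.009,0.002,0.05,0.2,-1.2,0, 0.045,-0.009,0.002,0.1,0.2,-1.2,0, 0.045,-0.009,0.002,0.14,0.2,-1.2,0, 0.045,-0.009,0.002,0.16,0.2,-1.2,0, 0.045,-0.009,0.002,0.16,0.2,-1.2,0]'
python3 - <<'E'
from h import *
move([465,-150,4],-68.5)
E
```

```text
t: 10.2
ee_pos: [461.5, -149.5, 44.2]
ee_rot: [-3.082, -0.588, 0.007]
ft_force: [-0.8, 0.6, 0.6]
finger_gap: 0.526
t 10.2 pos [ 461.5 -149.5   44.2] jawyaw -68.4 tilt [-0.005  0.003 -1.   ] j6 2.3 F [-0.8  0.6  0.6] gap 44.9
 shift m [0.0032 0.0019 0.0402]  turn options deg [[-0.3, 0.2, 0.1], [-0.3, -0.4, -179.9]]
```

```bash
python3 -m pendant '[0.045,0.003,0.002,0.02,0,0,0, 0.045,0.003,0.002,0.035,0,0,0, 0.045,0.003,0.002,0.04,0,0,0, 0.045,0.003,0.002,0.04,0,0,0, 0,0.003,0.002,0.04,0,0,0, 0,0.003,0.002,0.04,0,0,0, 0,0.003,0.002,0.04,0,0,0, 0,0.003,0.002,0.04,0,0,0, 0,0.003,0.002,0.04,0,0,0, 0,0.003,0.002,0.04,0,0,0]'
python3 - <<'E'
from h import *
move([465,-150,4],-68.5)
p=cam("wrist","w3")
E
```

```text
t: 11.2
ee_pos: [465.6, -150.4, 5.3]
ee_rot: [-3.083, -0.588, 0.005]
ft_force: [-0.5, 1.6, 5.3]
finger_gap: 0.105
t 11.2 pos [ 465.6 -150.4    5.3] jawyaw -68.4 tilt [-0.003  0.003 -1.   ] j6 2.3 F [-0.5  1.6  5.3] gap 9.0
 shift m [-0.0004 -0.0006  0.0013]  turn options deg [[-0.2, 0.1, 0.1], [-0.2, -0.3, -179.9]]
```

View pics/w3.png

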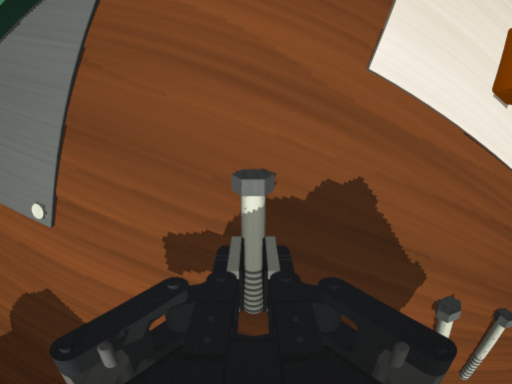

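```bash
python3 -m pendant '[0.03,0,0,0,0,0,0, 0.03,0,0,0,0,0,0, 0.03,0,-0.001,0.002,0,0,0,0.03,0,-0.001,0.004,0,0,0,0.03,0,-0.001,0.004,0,0,0]'; python3 -m pendant '[0,0,0,0,0,0,0,0,0,0,0,0,0,0,0,0,0,0,0,0,0,0,0,0,0,0,0,0,0,0,0,0,0,0,0,0,0,0,0,0,0,0]'
```

```text
t: 11.75
ee_pos: [464.9, -149.2, 0.9]
ee_rot: [-3.082, -0.588, 0.006]
ft_force: [0.2, -0.9, -0.2]
finger_gap: 0.353
t: 12.35
ee_pos: [464.8, -149.3, 0.9]
ee_rot: [-3.082, -0.588, 0.006]
ft_force: [-0.0, -1.0, 0.7]
finger_gap: 0.109
```

```bash
python3 -m pendant '[0,0,0,-0.02,0,0,0,0,0,0,-0.06,0,0,0,0,0,0,-0.1,0,0,0,0,0,0,-0.1,0,0,0]'
python3 - <<'E'
from h import *
move([465,-150,4],-68.5)
p=cam("wrist","w4")
E
```

```text
t: 12.75
ee_pos: [468.7, -151.1, 105.5]
ee_rot: [3.084, 0.589, 0.005]
ft_force: [0.4, -0.0, -0.9]
finger_gap: 0.111
t 12.75 pos [ 468.7 -151.1  105.5] jawyaw -68.4 tilt [ 0.004 -0.001 -1.   ] j6 2.3 F [ 0.4 -0.  -0.9] gap 9.5
 shift m [-0.0033 -0.0026  0.1015]  turn options deg [[0.1, -0.2, 0.1], [0.3, 0.2, -179.9]]
```

View pics/w4.png

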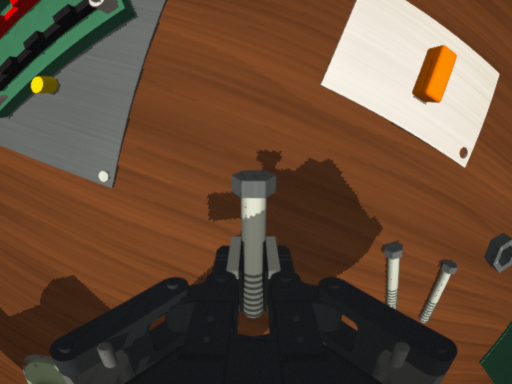

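```bash
sed -i 's/^PIV=.*/PIV=np.array([475.0,176.3])/' h.py; python3 - <<'E'
from h import *
p=cam("wrist")
s=manip.sense(); R=Rn.from_rotvec(s["ee_rot"]).as_matrix(); 
for k in [-45.5,-41.5,-37.5,0,37.5,41.5,45.5]: print(k,proj(p,[s["ee_pos"]+R[:,0]*k-6.6*R[:,2]]).round(1))
move([*tray(-42.6,126,0),150],-42.6)
E
```

```text
-45.5 [[250.3 323. ]]
-41.5 [[250.2 318.1]]
-37.5 [[250.2 313.2]]
0 [[249.9 259.1]]
37.5 [[249.7 191.1]]
41.5 [[249.6 183.1]]
45.5 [[249.6 175. ]]
t 12.85 pos [ 465.9 -149.8  101.6] jawyaw -68.4 tilt [-0.002  0.002 -1.   ] j6 2.3 F [-0.1  0.2 -0.3] gap 9.3
 shift m [ 0.1833 -0.1865 -0.0481]  turn options deg [[-0.2, 0.0, -25.8], [0.1, 0.2, 154.2]]
```

```bash
python3 -m pendant '[0,0,0,-0.04,0,0,0, 0,0.183,-0.187,-0.048,0,0,-25.8, 0,0.183,-0.187,-0.048,0,0,-25.8, 0,0.183,-0.187,-0.048,0,0,-25.8, 0,0.183,-0.187,-0.048,0,0,-25.8, 0,0.183,-0.187,-0.048,0,0,-25.8, 0,0.183,-0.187,-0.048,0,0,-25.8, 0,0.183,-0.187,-0.048,0,0,-25.8, 0,0.183,-0.187,-0.048,0,0,-25.8, 0,0.183,-0.187,-0.048,0,0,-25.8]'
python3 - <<'E'
from h import *
move([*tray(-42.6,126,0),26],-42.6)
p=cam("wrist","w5")
for x,y,z in [(31,44,61),(183,-44,61),(183,44,46),(31,-44,46),(126,27,35),(126,-27,35)]: print(x,y,proj(p,[[*tray(-42.6,x,y),z]]).round(1))
E
```

```text
t: 13.85
ee_pos: [566.3, 89.8, 149.1]
ee_rot: [-2.875, -1.259, 0.005]
ft_force: [0.3, 0.3, -0.9]
finger_gap: 0.111
t 13.85 pos [566.3  89.8 149.1] jawyaw -42.7 tilt [-0.004  0.001 -1.   ] j6 2.34 F [ 0.3  0.3 -0.9] gap 9.5
 shift m [0.0021 0.0008 0.1231]  turn options deg [[-0.2, 0.1, -0.1], [0.2, 0.4, 179.9]]
31 44 [[137.1 147. ]]
183 -44 [[317.7 245.4]]
183 44 [[320.8 142.7]]
31 -44 [[153.3 236.9]]
126 27 [[253.1 159.4]]
126 -27 [[253.1 216.9]]
```

View pics/w5.png

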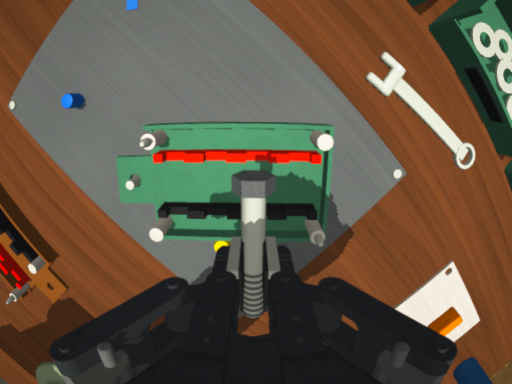

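```bash
python3 - <<'E'
from h import *
p=cam("wrist","w5c",scale=3,crop=(110,110,360,260))
E
```

```text
(no output)
```

View pics/w5c.png

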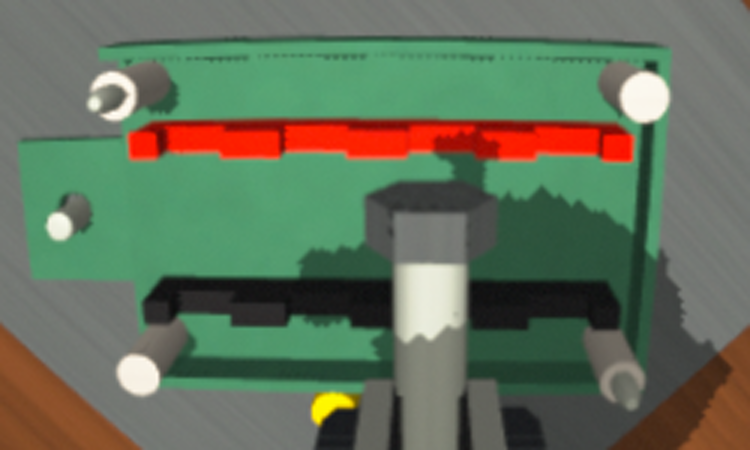

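```bash
python3 - <<'E'
from h import *
p=cam("wrist")
uv=np.array([[142,144],[319,240.7],[324.7,142.3],[156.3,234.7],[130,185.3]])
TP=np.array([[31,44,61],[183,-44,61],[183,44,46],[31,-44,46],[0,0,26]],float)
f=lambda v:(proj(p,np.c_[TP[:,:2]@rot(v[2]).T+v[:2],TP[:,2]])-uv).ravel()
s=least_squares(f,[475,176,-42]); print(s.x,np.round(s.fun,1))
st=manip.sense(); R=Rn.from_rotvec(st["ee_rot"]).as_matrix(); 
# bolt axis observed: at image points u=253.7; bias in tool y
for k in [20,30]:
  for dy in [0,1,2,3]: print(k,dy,proj(p,[st["ee_pos"]+R[:,0]*k-6.6*R[:,2]+R[:,1]*dy]).round(1))
print(R[:,0],R[:,1])
E
```

```text
[479.59063921 175.73895113 -42.81366822] [-1.   0.1  2.2  2.7 -0.  -1.5 -0.1  0.1 -1.2 -0.8]
20 0 [[251.6 223.2]]
20 1 [[253.7 223.2]]
20 2 [[255.7 223.2]]
20 3 [[257.7 223.2]]
30 0 [[251.6 204.1]]
30 1 [[253.7 204.1]]
30 2 [[255.8 204.1]]
30 3 [[257.8 204.1]]
[ 6.78225193e-01  7.34854004e-01 -4.25086207e-04] [ 0.73484971 -0.67822301 -0.00307476]
```

```bash
sed -i 's/^PIV=.*/PIV=np.array([478.0,176.2])/' h.py; python3 - <<'E'
from h import *
move([*tray(-42.7,126,0),48],-42.7)
E
```

```text
t 14.0 pos [566.9  89.9 149.8] jawyaw -42.7 tilt [-0.003  0.002 -1.   ] j6 2.34 F [-0.2  0.  -1.2] gap 9.5
 shift m [0.0031 0.0025 0.1018]  turn options deg [[-0.2, 0.0, -0.0], [0.0, 0.3, 180.0]]
```

```bash
python3 -m pendant '[0,0.003,0.0025,0.05,0,0,0,0,0.003,0.0025,0.085,0,0,0,0,0.003,0.0025,0.102,0,0,0,0,0.003,0.0025,0.102,0,0,0,0,0.003,0.0025,0.102,0,0,0]'; python3 - <<'E'
from h import *
move([*tray(-42.7,126,0),26],-42.7)
p=cam("wrist","w6",scale=3,crop=(130,90,380,290))
E
```

```text
t: 14.5
ee_pos: [570.7, 90.0, 48.3]
ee_rot: [-2.876, -1.258, 0.002]
ft_force: [-0.2, 0.5, 0.0]
finger_gap: 0.109
t 14.5 pos [570.7  90.   48.3] jawyaw -42.8 tilt [-0.002  0.002 -1.   ] j6 2.34 F [-0.2  0.5  0. ] gap 9.3
 shift m [ 0.0004 -0.0005  0.0223]  turn options deg [[-0.2, 0.0, -0.1], [0.0, 0.3, 179.9]]
```

View pics/w6.png

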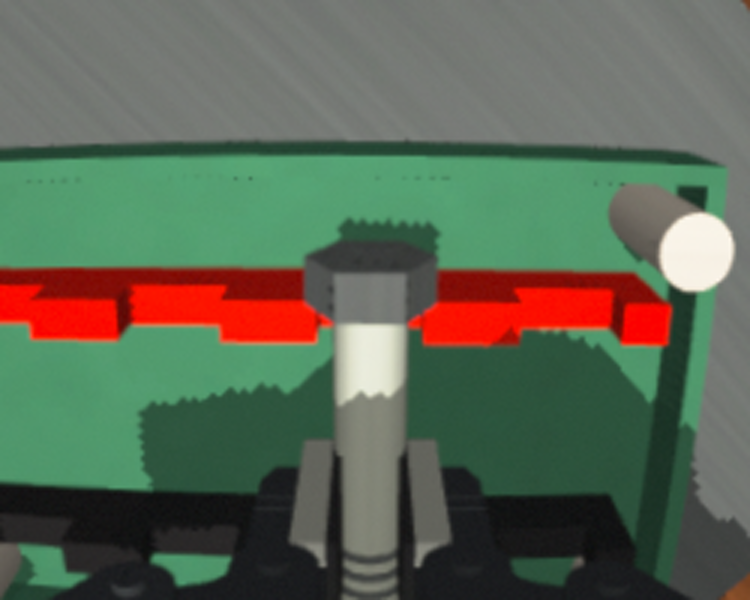

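```bash
python3 -m pendant '[0,0,0,0.01,0,0,0,0,0,0,0.018,0,0,0,0,0,0,0.022,0,0,0,0,0,0,0.0235,0,0,0,0,0,0,0.0235,0,0,0]'
```

```text
t: 15.05
ee_pos: [571.3, 90.2, 25.5]
ee_rot: [-2.876, -1.258, 0.001]
ft_force: [-0.7, -0.7, 0.1]
finger_gap: 0.111
```

```bash
python3 -m pendant '[0,0,0,0.001,0,0,0,0.024,0,0,0.001,0,0,0,0.024,0,0,0.001,0,0,0,0.024,0,0,0.001,0,0,0,0.024,0,0,-0.02,0,0,0,0.024,0,0,-0.06,0,0,0,0.024,0,0,-0.1,0,0,0,0.024,0,0,-0.14,0,0,0,0.024,0,0,-0.14,0,0,0]'; python3 - <<'E'
from h import *
p=cam("wrist","w7",scale=2,crop=(60,60,440,330))
move([447,-322,205],-54.6)
E
```

```text
t: 15.95
ee_pos: [575.4, 90.2, 171.6]
ee_rot: [2.876, 1.259, 0.015]
ft_force: [0.5, 0.2, 0.5]
finger_gap: 0.282
t 16.0 pos [573.9  90.1 168.8] jawyaw -42.7 tilt [ 0.006  0.002 -1.   ] j6 2.34 F [ 0.  -0.9 -0.9] gap 24.0
 shift m [-0.3886  0.1866 -0.0377]  turn options deg [[0.1, -0.3, 11.9], [0.5, 0.2, -168.1]]
```

View pics/w7.png

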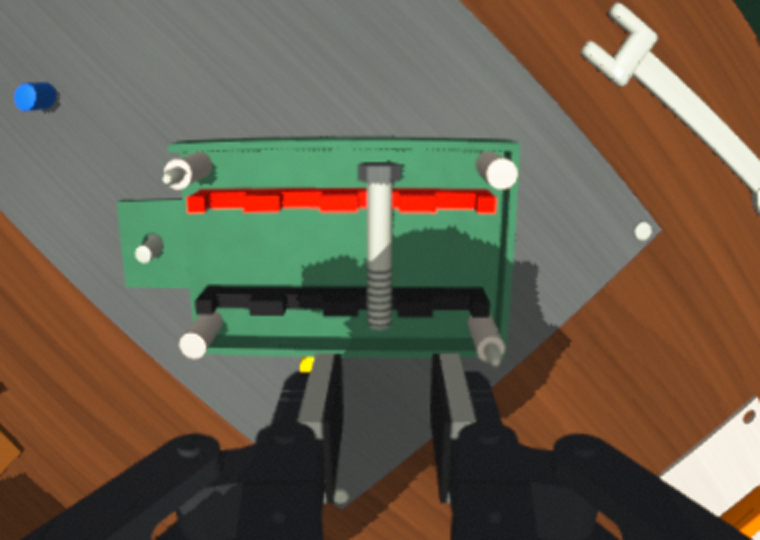

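```bash
python3 - <<'E'
from h import *
move([432,-323,200],-54.6)
E
```

```text
t 16.0 pos [573.9  90.1 168.8] jawyaw -42.7 tilt [ 0.006  0.002 -1.   ] j6 2.34 F [ 0.  -0.9 -0.9] gap 24.0
 shift m [-0.3996  0.1763 -0.0328]  turn options deg [[0.1, -0.3, 11.9], [0.5, 0.2, -168.1]]
```

```bash
python3 -m pendant '[0.045,-0.4,0.176,-0.033,0,0,12,0.045,-0.4,0.176,-0.033,0,0,12,0.045,-0.4,0.176,-0.033,0,0,12,0.045,-0.4,0.176,-0.033,0,0,12,0.045,-0.4,0.176,-0.033,0,0,12,0.045,-0.4,0.176,-0.033,0,0,12,0.045,-0.4,0.176,-0.033,0,0,12,0.045,-0.4,0.176,-0.033,0,0,12,0.045,-0.4,0.176,-0.033,0,0,12,0.045,-0.4,0.176,-0.033,0,0,12,0.045,-0.4,0.176,-0.033,0,0,12,0.045,-0.4,0.176,-0.033,0,0,12,0.045,-0.4,0.176,-0.033,0,0,12]'; python3 - <<'E'
from h import *
p=cam("wrist","w8",scale=4,crop=(170,110,360,240))
move([432,-323,200],-54.6)
for b in manip.look_for("bolt1",p): print(b)
E
```

```text
t: 17.3
ee_pos: [431.7, -321.5, 199.7]
ee_rot: [-2.992, -0.954, -0.009]
ft_force: [-0.0, -0.1, 0.0]
finger_gap: 0.523
t 17.35 pos [ 431.8 -321.7  199.9] jawyaw -54.6 tilt [ 0.005  0.003 -1.   ] j6 1.74 F [-0.2 -0.4  0.3] gap 45.1
 shift m [-0.0006  0.0012 -0.0001]  turn options deg [[0.0, -0.3, -0.0], [-0.5, -0.1, 180.0]]
{'bbox': [233.8, 252.0, 275.4, 300.7], 'conf': 0.94}
{'bbox': [249.9, 130.6, 265.0, 204.4], 'conf': 0.89}
{'bbox': [290.5, 168.7, 326.4, 235.2], 'conf': 0.71}
{'bbox': [410.3, 98.8, 512.0, 159.6], 'conf': 0.49}
{'bbox': [1.0, 1.1, 95.1, 48.8], 'conf': 0.4}
```

View pics/w8.png

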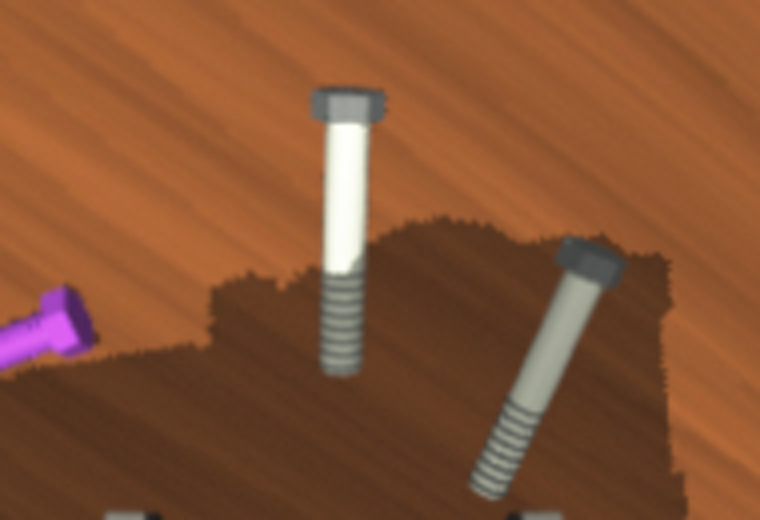

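```bash
cat >> h.py <<'E'
def bolt(p,h,t):
    H=back(p,[h],8)[0];T=back(p,[t],7)[0];L=np.linalg.norm(H-T);d=(H-T)/L
    m=T+d*37.5/79*L
    a=np.degrees(np.arctan2(d[1],d[0])); print("bolt mid",m.round(1),"len(79)",L.round(1),"heading",a.round(1)); return m,a
E
python3 - <<'E'
from h import *
p=cam("wrist")
m,a=bolt(p,(256.9,136.5),(255.25,203.3))
m3,a3=bolt(p,(317.5,176.3),(292,233))
move([m[0],m[1],30],a-90)
E
```

```text
bolt mid [ 434.3 -325.3    7.5] len(79) 79.6 heading 34.2
bolt mid [ 433.4 -397.2    7.5] len(79) 77.8 heading 14.9
t 17.45 pos [ 431.9 -322.1  200.1] jawyaw -54.6 tilt [ 0.005  0.002 -1.   ] j6 1.74 F [ 0.4 -0.1 -0.2] gap 45.4
 shift m [-0.0008  0.0038  0.1701]  turn options deg [[0.1, -0.3, 1.2], [0.5, 0.1, -178.8]]
```

```bash
python3 -m pendant '[0.045,-0.001,0.003,0.05,0,0,1.2,0.04,-0.001,0.003,0.1,0,0,1.2,0.04,-0.001,0.003,0.15,0,0,1.2,0.04,-0.001,0.003,0.17,0,0,1.2,0.04,-0.001,0.003,0.17,0,0,1.2]'; python3 - <<'E'
from h import *
move([434,-324.2,1],-55.5)
E
```

```text
t: 17.95
ee_pos: [431.8, -322.0, 26.9]
ee_rot: [-2.996, -0.922, -0.004]
ft_force: [0.7, -0.4, -0.3]
finger_gap: 0.469
t 17.95 pos [ 431.8 -322.    26.9] jawyaw -55.8 tilt [ 0.     0.007 -1.   ] j6 1.76 F [ 0.7 -0.4 -0.3] gap 40.0
 shift m [0.0005 0.0032 0.0259]  turn options deg [[-0.3, -0.2, -0.3], [-0.4, 0.5, 179.7]]
```

```bash
python3 -m pendant '[0.04,0,0.002,0.015,0,0,0,0.04,0,0.002,0.023,0,0,0,0.04,0,0.002,0.0255,0,0,0,0.04,0,0.002,0.0255,0,0,0,0,0,0.002,0.0255,0,0,0,0,0,0.002,0.0255,0,0,0,0,0,0.002,0.0255,0,0,0,0,0,0.002,0.0255,0,0,0,0,0,0.002,0.0255,0,0,0]'; python3 - <<'E'
from h import *
move([434,-324.2,150],-55.5)
E
```

```text
t: 18.85
ee_pos: [433.5, -324.1, 2.4]
ee_rot: [-2.998, -0.923, -0.005]
ft_force: [0.2, 0.6, 7.4]
finger_gap: 0.111
t 18.85 pos [ 433.5 -324.1    2.4] jawyaw -55.8 tilt [ 0.002  0.006 -1.   ] j6 1.76 F [0.2 0.6 7.4] gap 9.4
 shift m [ 0.0011 -0.0002 -0.1476]  turn options deg [[-0.2, -0.3, -0.3], [-0.4, 0.3, 179.7]]
```

```bash
python3 -m pendant '[0,0,0,-0.03,0,0,0,0,0,0,-0.07,0,0,0,0,0,0,-0.11,0,0,0,0,0,0,-0.15,0,0,0,0,0,0,-0.15,0,0,0]'; python3 - <<'E'
from h import *
p=cam("wrist","w9",scale=2,crop=(60,60,440,330))
move([*tray(-42.7,88,0),150],-42.7)
E
```

```text
t: 19.35
ee_pos: [435.9, -327.6, 158.0]
ee_rot: [2.999, 0.923, 0.013]
ft_force: [0.9, -0.1, -0.2]
finger_gap: 0.11
t 19.4 pos [ 434.8 -326.5  155.2] jawyaw -55.8 tilt [ 0.006  0.001 -1.   ] j6 1.76 F [ 0.3  0.5 -1.3] gap 8.8
 shift m [ 0.3383 -0.3056  0.0065]  turn options deg [[0.2, -0.3, -13.1], [-0.5, -0.2, 166.9]]
```

View pics/w9.png

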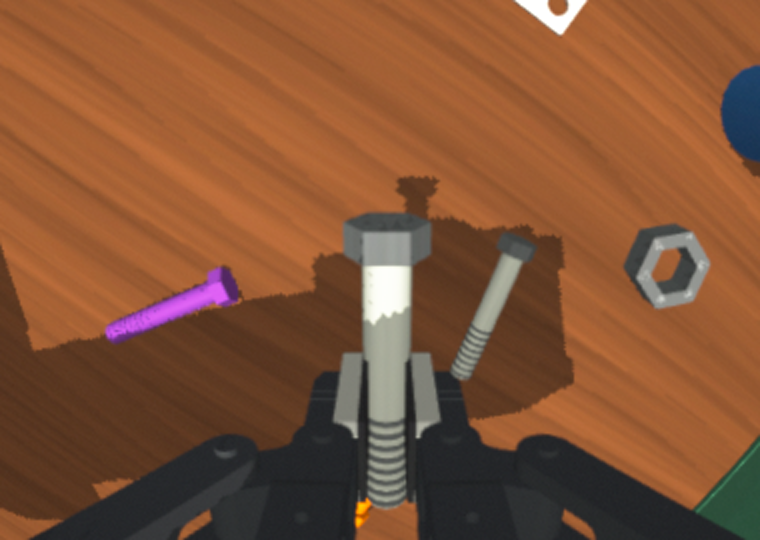

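```bash
python3 -m pendant '[0,0.338,-0.306,0,0,0,-13,0,0.338,-0.306,0,0,0,-13,0,0.338,-0.306,0,0,0,-13,0,0.338,-0.306,0,0,0,-13,0,0.338,-0.306,0,0,0,-13,0,0.338,-0.306,0,0,0,-13,0,0.338,-0.306,0,0,0,-13,0,0.338,-0.306,0,0,0,-13,0,0.338,-0.306,0,0,0,-13,0,0.338,-0.306,0,0,0,-13,0,0.338,-0.306,0,0,0,-13,0,0.338,-0.306,0,0,0,-13]'; python3 - <<'E'
from h import *
move([*tray(-42.7,88,-2),52],-42.7)
p=cam("wrist","w10",scale=2,crop=(60,60,440,330))
E
```

```text
t: 20.6
ee_pos: [541.0, 115.7, 155.3]
ee_rot: [2.878, 1.257, 0.005]
ft_force: [0.2, -0.3, -1.3]
finger_gap: 0.104
t 20.6 pos [541.  115.7 155.3] jawyaw -42.8 tilt [ 0.003  0.001 -1.   ] j6 2.4 F [ 0.2 -0.3 -1.3] gap 8.9
 shift m [-0.0005  0.0005  0.1033]  turn options deg [[0.1, -0.2, -0.1], [-0.2, -0.2, 179.9]]
```

View pics/w10.png

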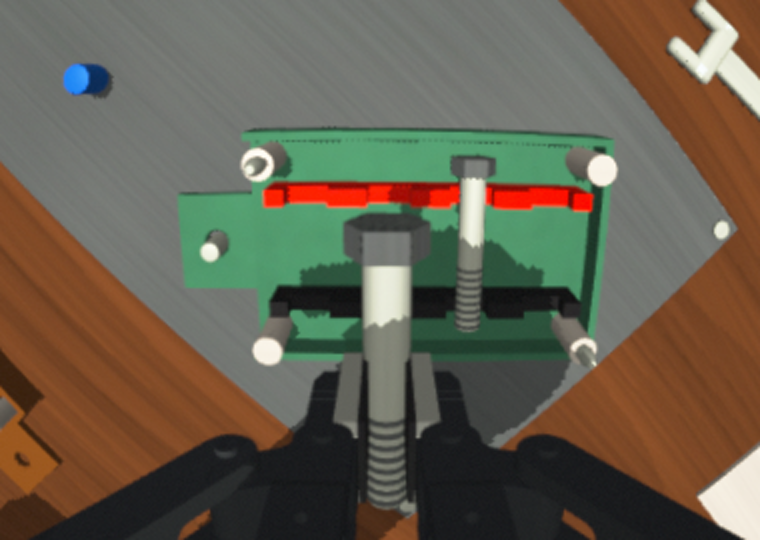

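```bash
python3 -m pendant '[0,0,0,0.05,0,0,0,0,0,0,0.09,0,0,0,0,0,0,0.105,0,0,0,0,0,0,0.105,0,0,0,0,0,0,0.105,0,0,0]'; python3 - <<'E'
from h import *
move([*tray(-42.7,88,-2),25],-42.7)
p=cam("wrist","w11",scale=3,crop=(130,90,380,290))
E
```

```text
t: 21.15
ee_pos: [541.8, 114.0, 50.9]
ee_rot: [2.88, 1.252, 0.006]
ft_force: [-0.1, -0.2, -0.9]
finger_gap: 0.111
t 21.15 pos [541.8 114.   50.9] jawyaw -43.0 tilt [ 0.004  0.001 -1.   ] j6 2.4 F [-0.1 -0.2 -0.9] gap 9.5
 shift m [ 0.0003 -0.0011  0.0259]  turn options deg [[0.1, -0.2, -0.3], [-0.3, -0.2, 179.7]]
```

View pics/w11.png

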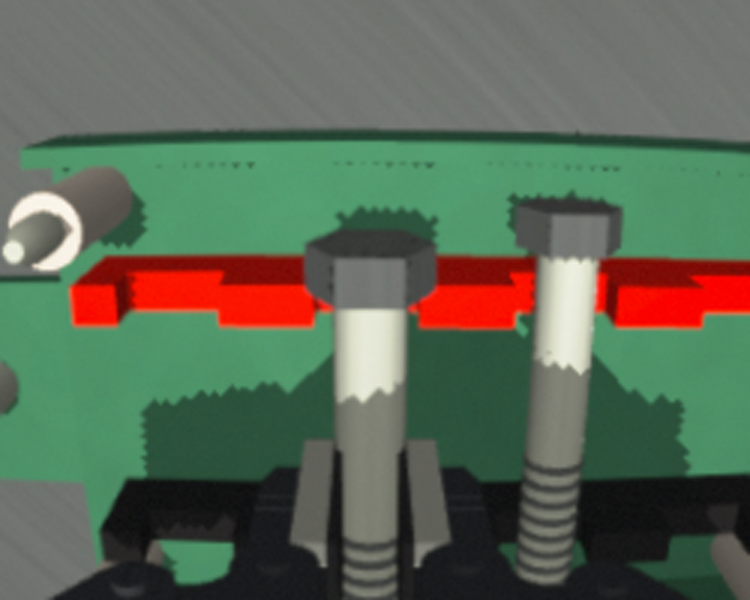

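```bash
python3 -m pendant '[0,0,-0.001,0.012,0,0,0,0,0,-0.001,0.02,0,0,0,0,0,-0.001,0.0245,0,0,0,0,0,-0.001,0.0255,0,0,0,0,0,-0.001,0.0255,0,0,0]'; python3 -m pendant '[0.024,0,0,0,0,0,0,0.024,0,0,0,0,0,0,0.024,0,0,0,0,0,0,0.024,0,0,-0.02,0,0,0,0.024,0,0,-0.06,0,0,0,0.024,0,0,-0.1,0,0,0,0.024,0,0,-0.14,0,0,0,0.024,0,0,-0.14,0,0,0]'; python3 - <<'E'
from h import *
p=cam("wrist","w12",scale=2,crop=(60,60,440,330))
move([432,-396,200],-75)
E
```

```text
t: 21.7
ee_pos: [542.0, 115.1, 26.5]
ee_rot: [2.879, 1.253, 0.008]
ft_force: [-2.0, 0.4, 4.2]
finger_gap: 0.107
t: 22.5
ee_pos: [545.1, 115.4, 172.3]
ee_rot: [2.876, 1.252, 0.023]
ft_force: [0.2, -0.3, -0.1]
finger_gap: 0.281
t 22.55 pos [543.5 115.2 169.5] jawyaw -43.0 tilt [ 0.012  0.001 -1.   ] j6 2.4 F [-0.3  0.2 -0.9] gap 23.5
 shift m [-0.4499  0.267  -0.0322]  turn options deg [[0.3, -0.6, 32.0], [0.8, 0.4, -148.0]]
```

View pics/w12.png

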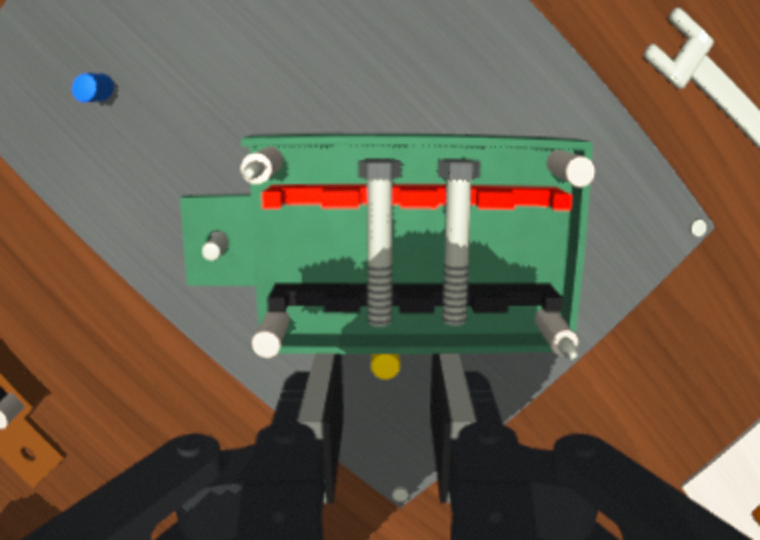

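```bash
python3 -m pendant '[0.045,-0.45,0.267,-0.032,0,-0.6,32,0.045,-0.45,0.267,-0.032,0,-0.6,32,0.045,-0.45,0.267,-0.032,0,-0.6,32,0.045,-0.45,0.267,-0.032,0,-0.6,32,0.045,-0.45,0.267,-0.032,0,-0.6,32,0.045,-0.45,0.267,-0.032,0,-0.6,32,0.045,-0.45,0.267,-0.032,0,-0.6,32,0.045,-0.45,0.267,-0.032,0,-0.6,32,0.045,-0.45,0.267,-0.032,0,-0.6,32,0.045,-0.45,0.267,-0.032,0,-0.6,32,0.045,-0.45,0.267,-0.032,0,-0.6,32,0.045,-0.45,0.267,-0.032,0,-0.6,32,0.045,-0.45,0.267,-0.032,0,-0.6,32,0.045,-0.45,0.267,-0.032,0,-0.6,32]'; python3 - <<'E'
from h import *
p=cam("wrist","w13",scale=4,crop=(170,110,360,240))
move([432,-396,200],-75)
for b in manip.look_for("bolt1",p): print(b)
E
```

```text
t: 23.95
ee_pos: [431.7, -394.4, 198.7]
ee_rot: [3.112, 0.413, 0.002]
ft_force: [-0.0, -0.2, 0.5]
finger_gap: 0.524
t 24.0 pos [ 432.  -394.4  199.1] jawyaw -74.9 tilt [ 0.002 -0.003 -1.   ] j6 2.01 F [ 0.4  0.7 -0.6] gap 45.2
 shift m [-0.0004  0.0015 -0.0009]  turn options deg [[0.2, -0.1, 0.1], [0.1, 0.3, -179.9]]
{'bbox': [224.4, 228.3, 247.5, 286.8], 'conf': 0.93}
{'bbox': [108.7, 186.8, 151.7, 237.1], 'conf': 0.86}
{'bbox': [246.8, 129.2, 259.3, 203.8], 'conf': 0.59}
```

View pics/w13.png

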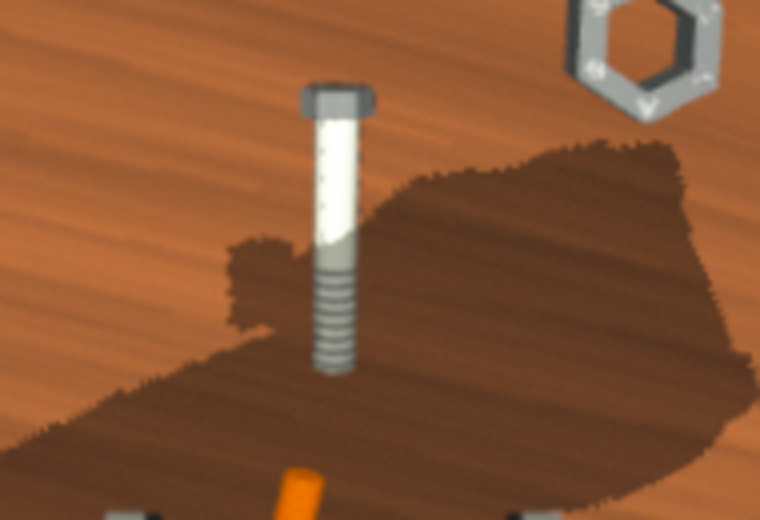

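```bash
python3 - <<'E'
from h import *
p=cam("wrist")
m,a=bolt(p,(254.5,135.5),(253.5,202.5))
move([m[0],m[1],1],a-90)
E
```

```text
bolt mid [ 433.3 -396.4    7.5] len(79) 79.6 heading 14.4
t 24.1 pos [ 432.3 -394.7  199.6] jawyaw -74.9 tilt [ 0.003 -0.004 -1.   ] j6 2.01 F [ 0.3 -0.7 -0.2] gap 44.8
 shift m [1.000e-04 1.100e-03 1.986e-01]  turn options deg [[0.3, -0.1, 0.8], [0.2, 0.4, -179.2]]
```

```bash
python3 -m pendant '[0.045,0.003,0.001,0.05,0,0,0.8,0.04,0.003,0.001,0.1,0,0,0.8,0.04,0.003,0.001,0.15,0,0,0.8,0.04,0.003,0.001,0.17,0,0,0.8,0.04,0.003,0.001,0.17,0,0,0.8]'; python3 - <<'E'
from h import *
move([436.2,-395.6,1],-75.5)
E
```

```text
t: 24.6
ee_pos: [434.2, -392.2, 26.2]
ee_rot: [-3.115, -0.394, 0.002]
ft_force: [0.5, 0.3, 0.4]
finger_gap: 0.471
t 24.6 pos [ 434.2 -392.2   26.2] jawyaw -75.6 tilt [-0.002  0.002 -1.   ] j6 2.03 F [0.5 0.3 0.4] gap 40.2
 shift m [0.0011 0.0038 0.0251]  turn options deg [[-0.1, 0.1, -0.1], [0.1, 0.2, 179.9]]
```

```bash
python3 -m pendant '[0.04,0.001,0.003,0.015,0,0,0,0.04,0.001,0.003,0.022,0,0,0,0.04,0.001,0.003,0.025,0,0,0,0.04,0.001,0.003,0.025,0,0,0,0,0.001,0.003,0.025,0,0,0,0,0.001,0.003,0.025,0,0,0,0,0.001,0.003,0.025,0,0,0,0,0.001,0.003,0.025,0,0,0,0,0.001,0.003,0.025,0,0,0]';python3 -m pendant '[0,0,0,-0.03,0,0,0,0,0,0,-0.07,0,0,0,0,0,0,-0.11,0,0,0,0,0,0,-0.15,0,0,0,0,0,0,-0.15,0,0,0]'; python3 - <<'E'
from h import *
p=cam("wrist","w14",scale=2,crop=(60,60,440,330))
move([*tray(-42.7,50,0),160],-42.7)
move([*tray(-42.7,164,0),160],-42.7)
E
```

```text
t: 25.5
ee_pos: [436.2, -395.2, 2.0]
ee_rot: [-3.116, -0.394, 0.001]
ft_force: [-1.2, 0.2, 6.0]
finger_gap: 0.105
t: 26.0
ee_pos: [438.9, -398.3, 157.8]
ee_rot: [3.109, 0.394, 0.007]
ft_force: [0.4, -1.5, -0.1]
finger_gap: 0.11
t 26.05 pos [ 437.9 -397.1  154.9] jawyaw -75.6 tilt [ 0.003 -0.004 -1.   ] j6 2.03 F [ 0.4  0.6 -1.7] gap 9.1
 shift m [ 0.2088 -0.5032 -0.007 ]  turn options deg [[0.3, -0.0, -32.9], [-0.0, -0.4, 147.1]]
t 26.05 pos [ 437.9 -397.1  154.9] jawyaw -75.6 tilt [ 0.003 -0.004 -1.   ] j6 2.03 F [ 0.4  0.6 -1.7] gap 9.1
 shift m [ 0.2707 -0.4074 -0.0064]  turn options deg [[0.3, -0.0, -32.9], [-0.0, -0.4, 147.1]]
```

View pics/w14.png

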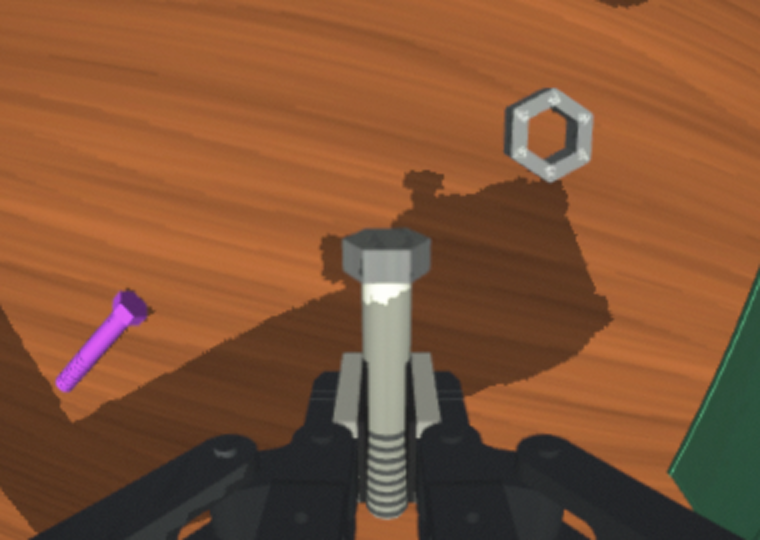

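```bash
python3 -m pendant '[0,0.209,-0.503,-0.007,0,0,-33,0,0.209,-0.503,-0.007,0,0,-33,0,0.209,-0.503,-0.007,0,0,-33,0,0.209,-0.503,-0.007,0,0,-33,0,0.209,-0.503,-0.007,0,0,-33,0,0.209,-0.503,-0.007,0,0,-33,0,0.209,-0.503,-0.007,0,0,-33,0,0.209,-0.503,-0.007,0,0,-33,0,0.209,-0.503,-0.007,0,0,-33,0,0.209,-0.503,-0.007,0,0,-33,0,0.209,-0.503,-0.007,0,0,-33,0,0.209,-0.503,-0.007,0,0,-33,0,0.209,-0.503,-0.007,0,0,-33,0,0.209,-0.503,-0.007,0,0,-33,0,0.209,-0.503,-0.007,0,0,-33]'; python3 - <<'E'
from h import *
p=cam("wrist","w15",scale=2,crop=(60,60,440,330))
move([*tray(-42.7,50,0),52],-42.7)
E
```

```text
t: 27.55
ee_pos: [514.5, 140.8, 159.4]
ee_rot: [2.873, 1.258, -0.0]
ft_force: [0.2, -0.1, -1.2]
finger_gap: 0.107
t 27.6 pos [514.6 140.8 159.6] jawyaw -42.7 tilt [ 0.002 -0.004 -1.   ] j6 2.45 F [-0.3 -0.2 -0.5] gap 9.4
 shift m [ 0.0013 -0.0014  0.1076]  turn options deg [[0.3, 0.1, -0.0], [0.2, -0.4, 180.0]]
```

View pics/w15.png

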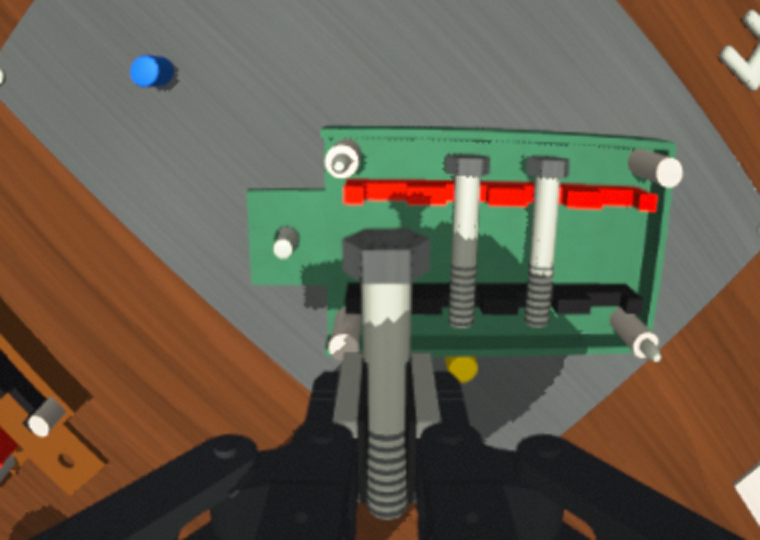

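```bash
python3 -m pendant '[0,0.001,0,0.05,0,0,0,0,0.001,0,0.08,0,0,0,0,0.001,0,0.1,0,0,0,0,0.001,0,0.103,0,0,0,0,0.001,0,0.103,0,0,0]'; python3 - <<'E'
from h import *
move([*tray(-42.7,51,0),25],-42.7)
p=cam("wrist","w16",scale=3,crop=(130,90,380,290))
E
```

```text
t: 28.1
ee_pos: [515.4, 140.3, 56.6]
ee_rot: [2.874, 1.256, -0.001]
ft_force: [-0.1, -0.5, -0.5]
finger_gap: 0.108
t 28.1 pos [515.4 140.3  56.6] jawyaw -42.8 tilt [ 0.001 -0.004 -1.   ] j6 2.45 F [-0.1 -0.5 -0.5] gap 9.2
 shift m [ 0.0011 -0.001   0.0315]  turn options deg [[0.2, 0.1, -0.1], [0.2, -0.4, 179.9]]
```

View pics/w16.png

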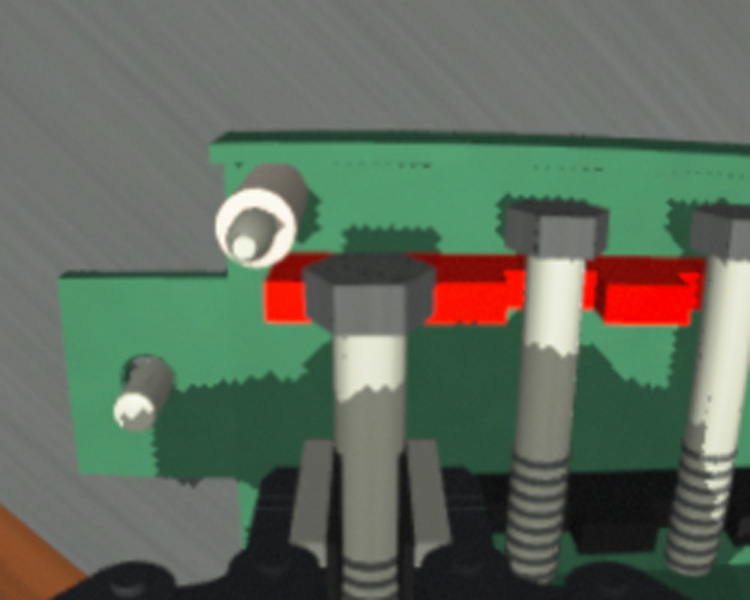

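```bash
python3 -m pendant '[0,0,0,0.012,0,0,0,0,0,0,0.022,0,0,0,0,0,0,0.028,0,0,0,0,0,0,0.03,0,0,0,0,0,0,0.03,0,0,0]'; python3 - <<'E'
from h import *
move([*tray(-42.7,51,0),25],-42.7)
p=cam("wrist","w17",scale=3,crop=(130,90,380,290))
E
```

```text
t: 28.65
ee_pos: [516.0, 140.4, 27.0]
ee_rot: [2.874, 1.257, 0.001]
ft_force: [-0.1, -0.3, -0.2]
finger_gap: 0.107
t 28.65 pos [516.  140.4  27. ] jawyaw -42.8 tilt [ 0.002 -0.004 -1.   ] j6 2.45 F [-0.1 -0.3 -0.2] gap 9.1
 shift m [ 0.0005 -0.0012  0.002 ]  turn options deg [[0.3, 0.1, -0.1], [0.1, -0.4, 179.9]]
```

View pics/w17.png

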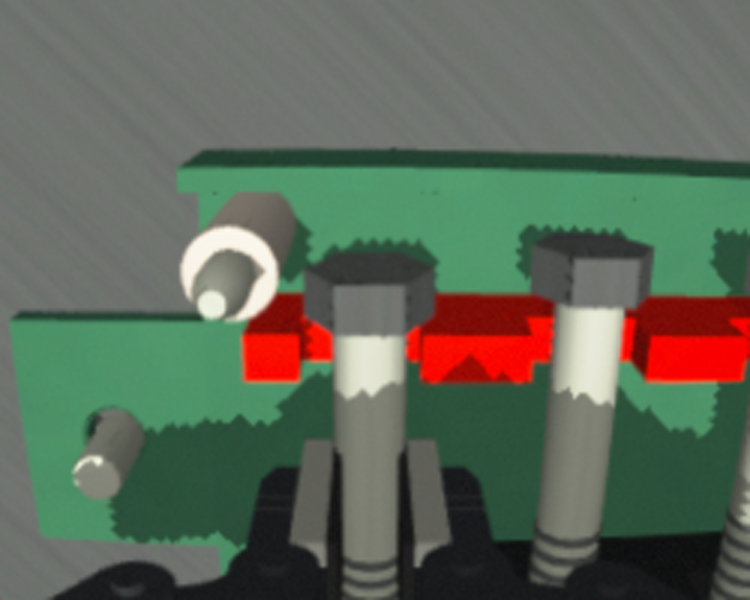

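```bash
python3 -m pendant '[0,0,0,0.001,0,0,0,0,0,0,0.0015,0,0,0,0.022,0,0,0.0015,0,0,0,0.022,0,0,0.0015,0,0,0,0.022,0,0,0.0015,0,0,0,0.022,0,0,-0.02,0,0,0,0.022,0,0,-0.06,0,0,0,0.022,0,0,-0.1,0,0,0,0.022,0,0,-0.14,0,0,0,0.022,0,0,-0.17,0,0,0]'; python3 - <<'E'
from h import *
p=cam("wrist","w18",scale=2,crop=(60,60,440,330))
move([629,-252,220],0)
p=cam("top","t7")
E
```

```text
t: 29.7
ee_pos: [516.4, 141.3, 200.0]
ee_rot: [2.873, 1.256, 0.005]
ft_force: [0.1, -0.9, -0.3]
finger_gap: 0.26
t 29.75 pos [518.8 141.7 204.5] jawyaw -42.8 tilt [ 0.012 -0.003 -1.   ] j6 2.45 F [1.9 1.  3.6] gap 22.0
 shift m [-0.2142  0.3483 -0.013 ]  turn options deg [[0.7, -0.1, -42.8], [-0.1, -0.9, 137.2]]
```

View pics/w18.png

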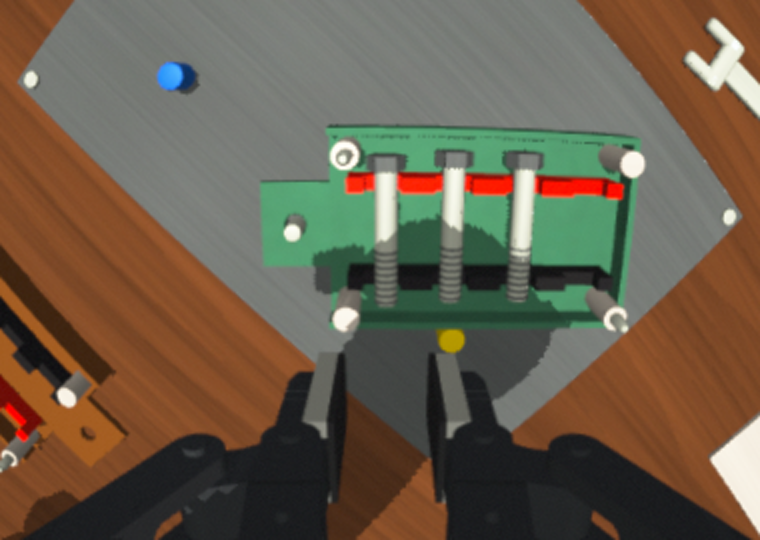

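View pics/t7.png

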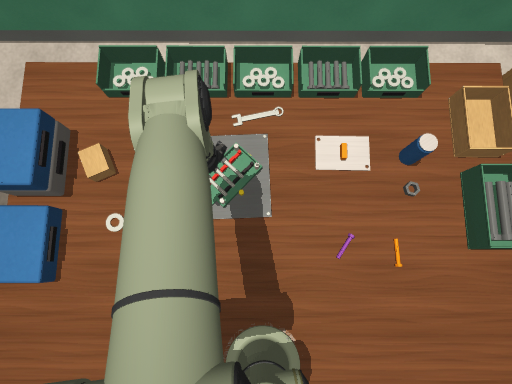

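```bash
python3 - <<'E'
from h import *
move([629,-252,220],-90)
E
python3 -m pendant '[0.05,0,0,-0.02,0,0,0,0.05,-0.214,0.348,-0.013,0,0,47.2,0.05,-0.214,0.348,-0.013,0,0,47.2,0.05,-0.214,0.348,-0.013,0,0,47.2,0.05,-0.214,0.348,-0.013,0,0,47.2,0.05,-0.214,0.348,-0.013,0,0,47.2,0.05,-0.214,0.348,-0.013,0,0,47.2,0.05,-0.214,0.348,-0.013,0,0,47.2,0.05,-0.214,0.348,-0.013,0,0,47.2,0.05,-0.214,0.348,-0.013,0,0,47.2,0.05,-0.214,0.348,-0.013,0,0,47.2,0.05,-0.214,0.348,-0.013,0,0,47.2,0.05,-0.214,0.348,-0.013,0,0,47.2]'; python3 - <<'E'
from h import *
p=cam("wrist","w19",scale=1.5)
move([629,-252,150],-90)
cam("scene","s2")
E
```

```text
t 29.8 pos [518.8 141.6 202.1] jawyaw -42.8 tilt [ 0.011 -0.003 -1.   ] j6 2.45 F [-0.1  0.2 -0.5] gap 22.2
 shift m [-0.2141  0.3484 -0.0154]  turn options deg [[0.4, -0.5, 47.2], [0.7, 0.5, -132.8]]
t: 31.1
ee_pos: [628.5, -249.7, 217.4]
ee_rot: [3.139, 0.004, 0.017]
ft_force: [-0.5, -0.1, 1.0]
finger_gap: 0.588
t 31.15 pos [ 628.7 -249.7  217.7] jawyaw -89.8 tilt [ 0.011 -0.003 -1.   ] j6 2.65 F [ 0.   0.5 -0.2] gap 49.8
 shift m [-0.0004  0.0021  0.0677]  turn options deg [[0.2, -0.6, 0.2], [1.0, 0.2, -179.8]]
```

View pics/w19.png

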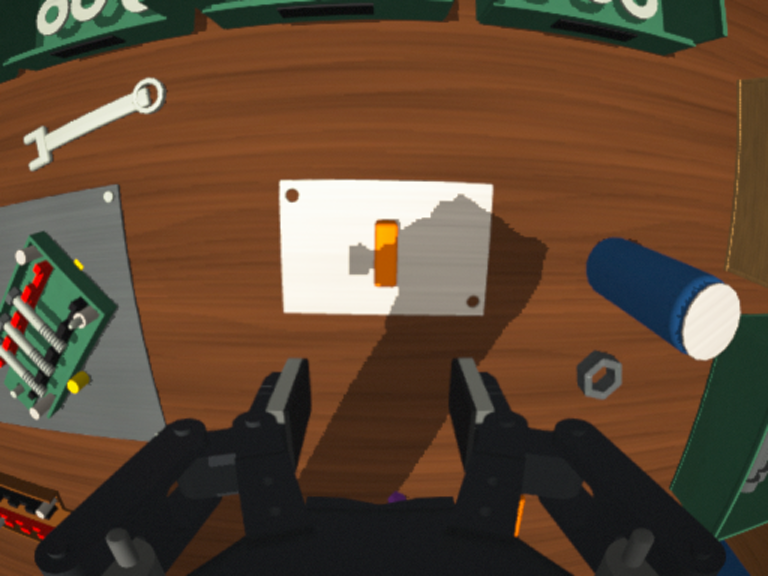

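View pics/s2.png

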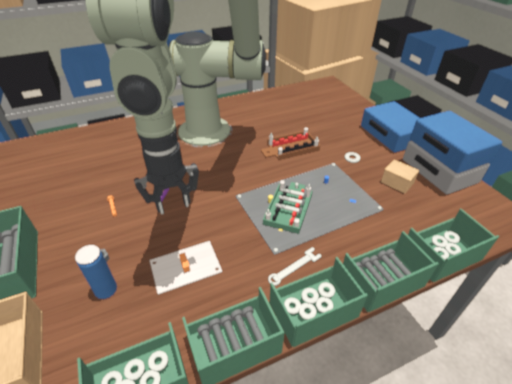

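```bash
python3 - <<'E'
from h import *
p=cam("wrist","w19b",scale=5,crop=(180,110,335,218))
E
```

```text
(no output)
```

View pics/w19b.png

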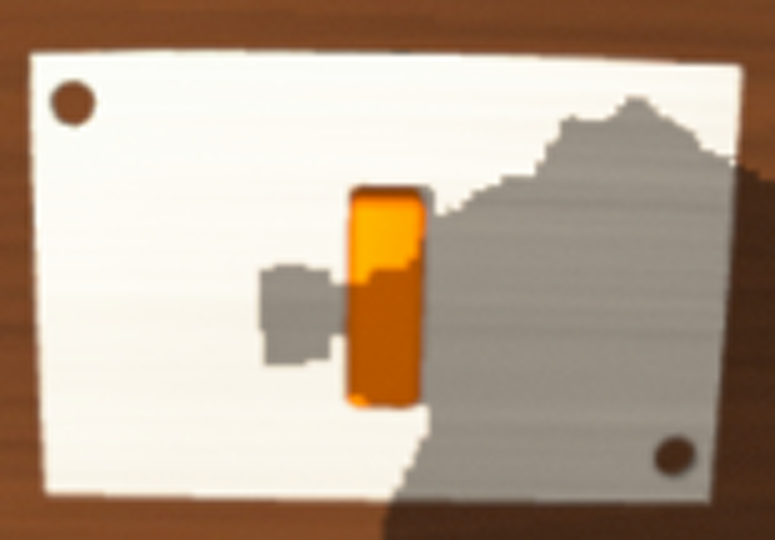

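```bash
python3 - <<'E'
from h import *
p=cam("wrist")
c=np.array([[31,53],[743,65],[712,502],[46,494],[73,103],[675,456]])/5+[180,110]
W=back(p,c,4); print(W.round(1))
L=np.array([[-86,56],[86,56],[86,-56],[-86,-56],[-76,44],[76,-44]],float)
f=lambda v:(L@rot(v[2]).T+v[:2]-W[:,:2]).ravel()
s=least_squares(f,[629,-252,-90]);print(s.x,s.fun.round(1))
b=np.array([[348,197],[425,192],[421,408],[345,406]])/5+[180,110]
print(back(p,b,32).round(1), back(p,b,32).mean(0))
v=s.x; move([v[0],v[1],12],v[2])
E
```

```text
[[ 690.2 -170.     4. ]
 [ 688.2 -342.7    4. ]
 [ 575.7 -341.4    4. ]
 [ 577.6 -168.6    4. ]
 [ 677.7 -180.1    4. ]
 [ 588.3 -330.6    4. ]]
[ 632.93958449 -255.56824944  -90.65862406] [-0.3 -0.2 -0.3  0.5  0.3  0.5  0.4 -0.4  0.1  0.1 -0.2 -0.5]
[[ 658.  -247.    32. ]
 [ 659.3 -264.1   32. ]
 [ 609.1 -263.8   32. ]
 [ 609.5 -246.3   32. ]] [ 633.98909232 -255.29025711   32.        ]
t 31.3 pos [ 629.  -250.4  218. ] jawyaw -89.9 tilt [ 0.012 -0.003 -1.   ] j6 2.65 F [-0.6 -0.3  0.3] gap 50.3
 shift m [0.0016 0.0045 0.206 ]  turn options deg [[0.2, -0.7, 0.8], [1.1, 0.3, -179.2]]
```

```bash
python3 -m pendant '[0.045,0.002,0.0035,0.05,0,-0.7,0.8,0.045,0.002,0.0035,0.1,0,-0.7,0.8,0.045,0.002,0.0035,0.14,0,-0.7,0.8,0.045,0.002,0.0035,0.165,0,-0.7,0.8,0.045,0.002,0.0035,0.165,0,-0.7,0.8,0.045,0.002,0.0035,0.165,0,-0.7,0.8]'; python3 - <<'E'
from h import *
p=cam("wrist","w20",scale=1.5)
move([633,-254.5,10],-90.7)
E
```

```text
t: 31.9
ee_pos: [633.1, -254.1, 53.6]
ee_rot: [3.138, -0.017, -0.001]
ft_force: [0.5, -0.2, 1.1]
finger_gap: 0.529
t 31.95 pos [ 634.1 -254.7   54.9] jawyaw -90.6 tilt [ 0.002 -0.004 -1.   ] j6 2.66 F [ 0.2  0.2 -0.2] gap 44.9
 shift m [-0.0012 -0.0004  0.0449]  turn options deg [[0.3, -0.1, 0.1], [0.2, 0.4, -179.9]]
```

View pics/w20.png

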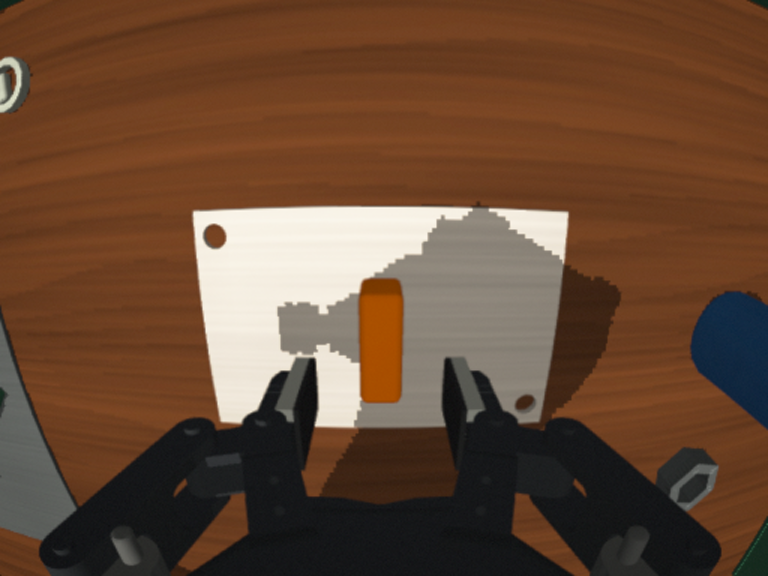

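```bash
python3 -m pendant '[0.045,-0.001,0,0.02,0,0,0,0.045,-0.001,0,0.036,0,0,0,0.045,-0.001,0,0.044,0,0,0,0.045,-0.001,0,0.0445,0,0,0,0,-0.001,0,0.0445,0,0,0,0,-0.001,0,0.0445,0,0,0,0,-0.001,0,0.0445,0,0,0,0,-0.001,0,0.0445,0,0,0,0,-0.001,0,0.0445,0,0,0]'; python3 - <<'E'
from h import *
p=cam("wrist","w21",scale=1.5)
move([633,-254.5,100],-90.7)
E
```

```text
t: 32.85
ee_pos: [633.9, -255.3, 11.5]
ee_rot: [3.136, -0.017, 0.005]
ft_force: [-0.2, 0.1, 5.3]
finger_gap: 0.197
t 32.9 pos [ 633.9 -255.3   11.5] jawyaw -90.6 tilt [ 0.003 -0.005 -1.   ] j6 2.66 F [-0.4 -0.7  6.2] gap 16.8
 shift m [-0.0006 -0.0003 -0.0886]  turn options deg [[0.3, -0.2, 0.1], [0.3, 0.5, -179.9]]
```

View pics/w21.png

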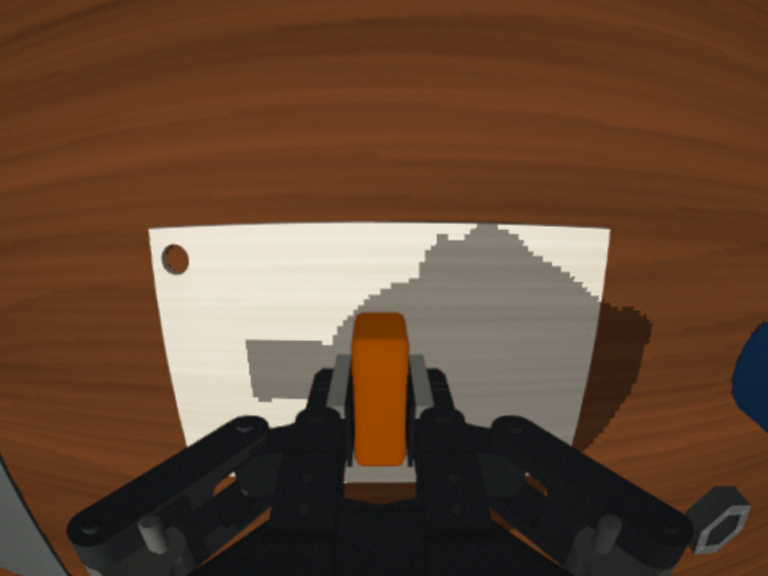

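```bash
python3 - <<'E'
from h import *
p=cam("wrist")
s=manip.sense(); R=Rn.from_rotvec(s["ee_rot"]).as_matrix()
for nm,uv,e in [("hole",(175/1.5,259/1.5),(44,-76)),("cornL",(149/1.5,229/1.5),(56,-86)),("cornR",(610/1.5,230/1.5),(56,86)),("blkfar",(356/1.5,314/1.5),0),("blkfarR",(404/1.5,313/1.5),0)]:
    z=4 if e else 32
    w=back(p,[uv],z)[0]; print(nm,w.round(1),(R.T@(w-s["ee_pos"])).round(1),e)
E
```

```text
hole [ 678.4 -180.4    4. ] [ 43.7 -75.4   7.2] (44, -76)
cornL [ 690.2 -170.7    4. ] [ 55.4 -85.3   7.2] (56, -86)
cornR [ 687.9 -342.     4. ] [55.  86.1  8.1] (56, 86)
blkfar [ 666.9 -248.9   32. ] [ 33.   -6.7 -20.5] 0
blkfarR [ 667.  -262.9   32. ] [ 33.3   7.3 -20.4] 0
```

```bash
python3 -m pendant '[0,0,0,-0.02,0,0,0,0,0,0,-0.05,0,0,0,0,0,0,-0.08,0,0,0,0,0,0,-0.12,0,0,0,0,0,0,-0.12,0,0,0,0,0,0,-0.12,0,0,0]'; python3 - <<'E'
from h import *
p=cam("wrist","w22",scale=1.5)
move([*tray(-42.7,107,0),130],-42.7)
E
```

```text
t: 33.55
ee_pos: [633.7, -254.7, 131.9]
ee_rot: [3.136, -0.017, 0.007]
ft_force: [-1.0, -0.6, -2.2]
finger_gap: 0.194
t 33.6 pos [ 632.7 -254.2  130.3] jawyaw -90.6 tilt [ 0.002 -0.004 -1.   ] j6 2.66 F [ 0.2  0.1 -3.3] gap 16.5
 shift m [-0.08   -0.357  -0.0014]  turn options deg [[0.3, 0.0, -47.9], [0.0, -0.3, 132.1]]
```

View pics/w22.png

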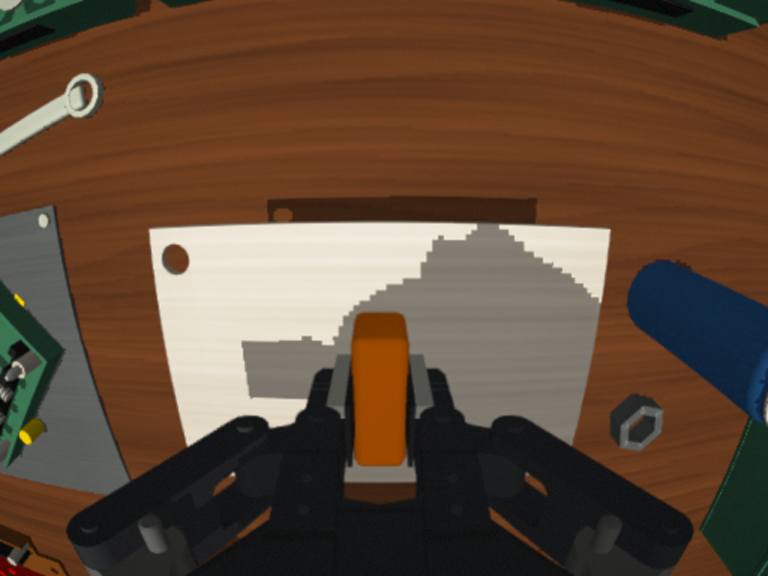

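Cover held level and unmoved in the grip (hole still at (175,259)). Move over the tray.

```bash
python3 -m pendant '[0,-0.02,-0.05,0,0,0,-6,0,-0.03,-0.09,0,0,0,-12,0,-0.035,-0.13,0,0,0,-18,0,-0.04,-0.17,0,0,0,-24,0,-0.05,-0.21,0,0,0,-30,0,-0.06,-0.25,0,0,0,-36,0,-0.065,-0.29,0,0,0,-42,0,-0.075,-0.32,0,0,0,-47.9,0,-0.08,-0.345,0,0,0,-47.9,0,-0.08,-0.357,0,0,0,-47.9,0,-0.08,-0.357,0,0,0,-47.9,0,-0.08,-0.357,0,0,0,-47.9]'; python3 - <<'E'
from h import *
p=cam("wrist","w23",scale=1.5)
move([*tray(-42.7,107,0),85],-42.7)
cam("top","t8",scale=4,crop=(120,110,300,240))
E
```

```text
t: 34.8
ee_pos: [556.5, 102.9, 127.7]
ee_rot: [2.874, 1.257, -0.003]
ft_force: [0.4, 0.5, -2.4]
finger_gap: 0.195
t 34.85 pos [556.7 102.5 128. ] jawyaw -42.8 tilt [ 0.001 -0.005 -1.   ] j6 2.37 F [-0.3 -1.  -2. ] gap 16.7
 shift m [ 0.0009 -0.001   0.043 ]  turn options deg [[0.2, 0.2, -0.1], [0.3, -0.4, 179.9]]
```

View pics/w23.png

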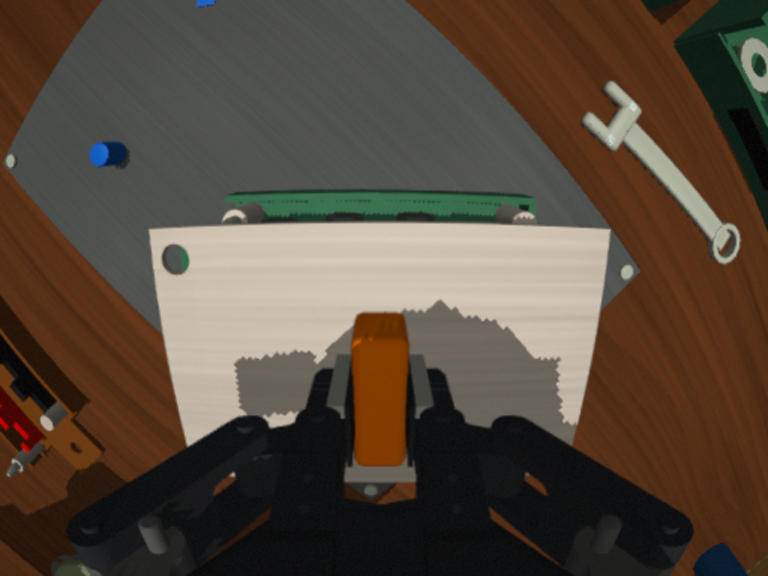

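View pics/t8.png

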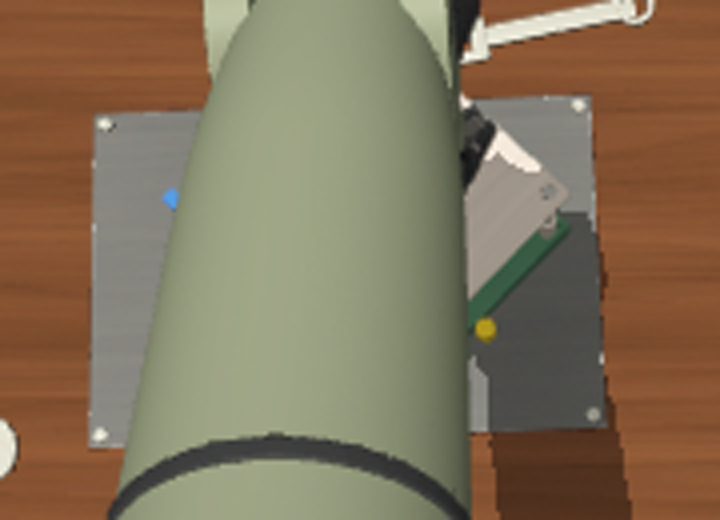

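```bash
python3 -m pendant '[0,0.001,-0.001,0.02,0,0,0,0,0.001,-0.001,0.035,0,0,0,0,0.001,-0.001,0.045,0,0,0,0,0.001,-0.001,0.048,0,0,0,0,0.001,-0.001,0.048,0,0,0]'; python3 - <<'E'
from h import *
move([*tray(-42.7,107,0),57.5],-42.7)
p=cam("wrist","w24",scale=5,crop=(80,120,230,230))
s=manip.sense(); 
for z in [61,66,70]: print(proj(p,[[*tray(-42.7,31,44),z]]).round(1))
c=s["ee_pos"];print(c)
cam("top","t9",scale=8,crop=(220,140,280,200))
E
```

```text
t: 35.4
ee_pos: [556.8, 102.9, 79.9]
ee_rot: [2.875, 1.254, -0.002]
ft_force: [0.3, 0.7, -1.9]
finger_gap: 0.194
t 35.4 pos [556.8 102.9  79.9] jawyaw -42.9 tilt [ 0.    -0.005 -1.   ] j6 2.37 F [ 0.3  0.7 -1.9] gap 16.5
 shift m [ 0.0005 -0.0007  0.0224]  turn options deg [[0.2, 0.2, -0.2], [0.3, -0.3, 179.8]]
[[121.6 166.8]]
[[118.1 168.7]]
[[115.2 170.3]]
[557.18044018 103.13753537  80.40852367]
```

View pics/w24.png

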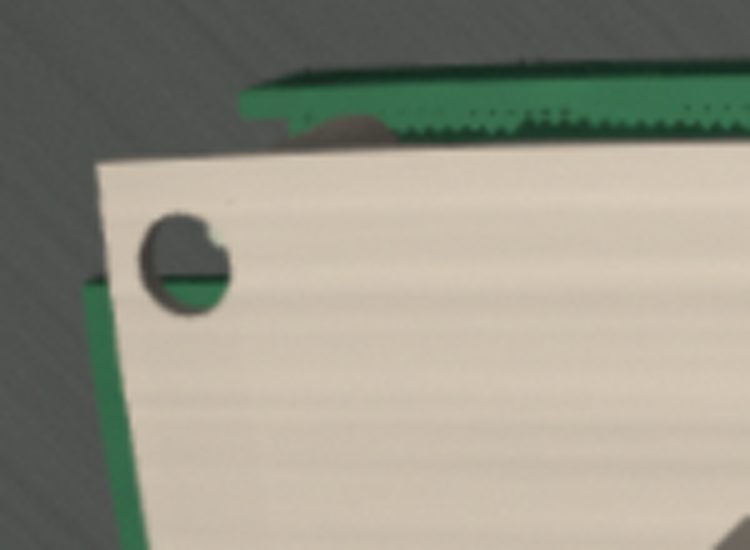

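View pics/t9.png

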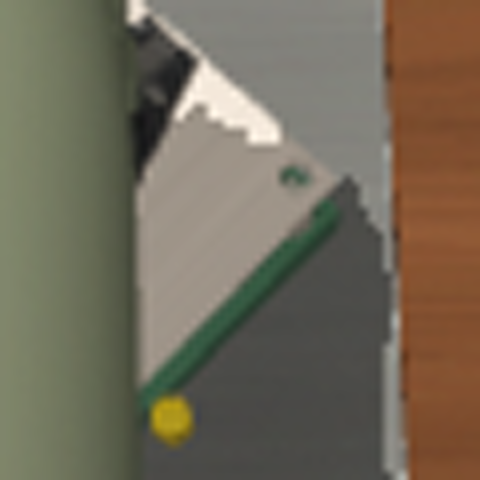

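```bash
python3 -m pendant '[0,0.001,-0.001,0.002,0,0,-0.2,0,0.001,-0.001,0.005,0,0,-0.2,0,0.001,-0.001,0.005,0,0,-0.2]'; python3 - <<'E'
from h import *
move([*tray(-42.7,107,0),57.5],-42.7)
p=cam("wrist","w25",scale=7,crop=(90,140,190,220))
print(proj(p,[[*tray(-42.7,31,44),61]]).round(1))
E
```

```text
t: 35.8
ee_pos: [557.3, 104.8, 75.6]
ee_rot: [2.872, 1.26, -0.0]
ft_force: [-0.4, -0.5, -2.1]
finger_gap: 0.195
t 35.8 pos [557.3 104.8  75.6] jawyaw -42.6 tilt [ 0.002 -0.005 -1.   ] j6 2.37 F [-0.4 -0.5 -2.1] gap 16.7
 shift m [-0.0012  0.0002  0.0181]  turn options deg [[0.3, 0.1, 0.1], [-0.2, 0.4, -179.9]]
[[120.5 170.7]]
```

View pics/w25.png

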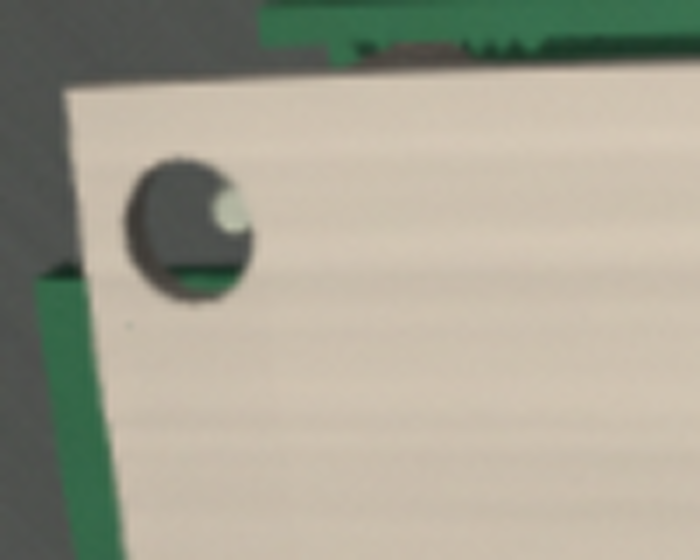

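```bash
python3 - <<'E'
from h import *
p=cam("wrist"); s=manip.sense(); R=Rn.from_rotvec(s["ee_rot"]).as_matrix()
z=s["ee_pos"][2]
print("z",z)
for nm,uv,h in [("hole",(117.1,172.9),z-7.5),("pin",(123.6,170.3),61)]:
    w=back(p,[uv],h)[0]; print(nm,(R.T@(w-s["ee_pos"])).round(1))
E
```

```text
z 75.74431684324894
hole [ 43.2 -74.5   7. ]
pin [ 43.  -73.7  14.3]
```

```bash
python3 -m pendant '[0,0,0.001,0,0,0,0,0,0,0.001,0.003,0,0,0,0,0,0.001,0.006,0,0,0,0,0,0.001,0.008,0,0,0,0,0,0.001,0.008,0,0,0]'; python3 - <<'E'
from h import *
p=cam("wrist","w26",scale=7,crop=(90,140,190,220))
E
```

```text
t: 36.4
ee_pos: [557.6, 104.0, 67.2]
ee_rot: [2.873, 1.26, -0.002]
ft_force: [0.6, 0.3, -1.1]
finger_gap: 0.197
```

View pics/w26.png

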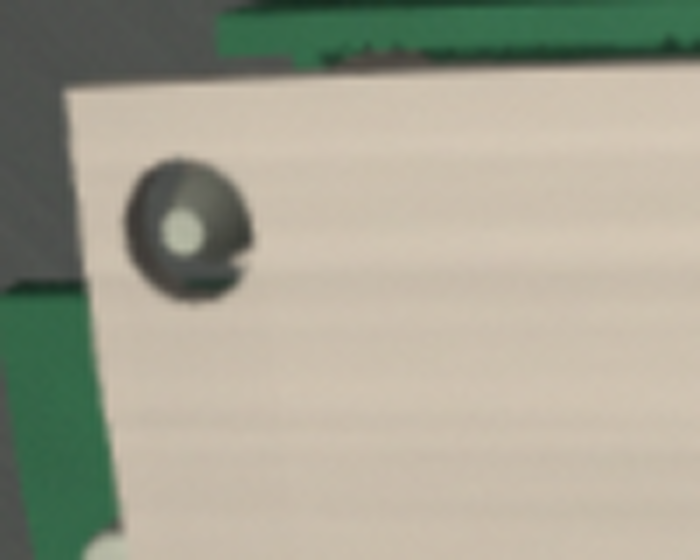

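```bash
python3 -m pendant '[0,0,0,0.003,0,0,0,0,0,0,0.006,0,0,0,0,0,0,0.008,0,0,0,0,0,0,0.008,0,0,0]'; python3 -m pendant '[0,0,0,0.001,0,0,0,0,0,0,0.0015,0,0,0]'
```

```text
t: 36.85
ee_pos: [557.4, 104.0, 59.0]
ee_rot: [2.873, 1.26, -0.002]
ft_force: [-0.3, 0.0, -1.6]
finger_gap: 0.194
t: 37.05
ee_pos: [557.5, 104.0, 57.5]
ee_rot: [2.873, 1.26, -0.002]
ft_force: [-0.1, -1.1, 0.0]
finger_gap: 0.198
```

```bash
python3 - <<'E'
from h import *
p=cam("wrist","w27",scale=1.5)
E
```

```text
(no output)
```

View pics/w27.png

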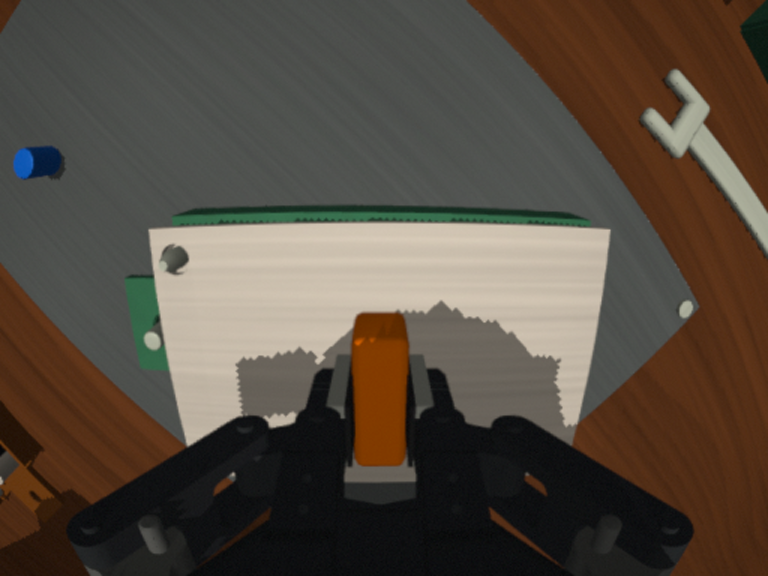

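Nearly seated; press on gently until contact force shows.

```bash
python3 -m pendant '[0,0,0,0.001,0,0,0,0,0,0,0.0015,0,0,0]'; python3 -m pendant '[0,0,0,0.001,0,0,0,0,0,0,0.0015,0,0,0]'
```

```text
t: 37.3
ee_pos: [557.7, 104.0, 57.0]
ee_rot: [2.873, 1.26, -0.001]
ft_force: [-4.3, -0.9, 10.0]
finger_gap: 0.191
t: 37.5
ee_pos: [557.7, 104.0, 56.9]
ee_rot: [2.872, 1.259, -0.0]
ft_force: [-5.6, -0.1, 14.4]
finger_gap: 0.197
```

```bash
python3 -m pendant '[0.045,0,0,-0.001,0,0,0,0.045,0,0,-0.001,0,0,0,0.045,0,0,-0.001,0,0,0,0.045,0,0,-0.001,0,0,0,0.045,0,0,-0.02,0,0,0,0.045,0,0,-0.06,0,0,0,0.045,0,0,-0.1,0,0,0,0.045,0,0,-0.14,0,0,0,0.045,0,0,-0.14,0,0,0]'; python3 - <<'E'
from h import *
p=cam("wrist","w28",scale=1.5)
move([*tray(-42.7,165,-90),200],-42.7)
cam("scene","s3",scale=4,crop=(230,150,390,260))
E
```

```text
t: 38.4
ee_pos: [561.1, 104.9, 202.8]
ee_rot: [2.869, 1.258, 0.015]
ft_force: [0.7, 0.2, -0.0]
finger_gap: 0.531
t 38.45 pos [559.7 104.8 199.9] jawyaw -42.6 tilt [ 0.008 -0.005 -1.   ] j6 2.37 F [ 0.1 -0.5 -1.1] gap 44.8
 shift m [-0.093   0.0565  0.0002]  turn options deg [[0.5, -0.1, 0.1], [0.2, 0.8, -179.9]]
```

View pics/w28.png

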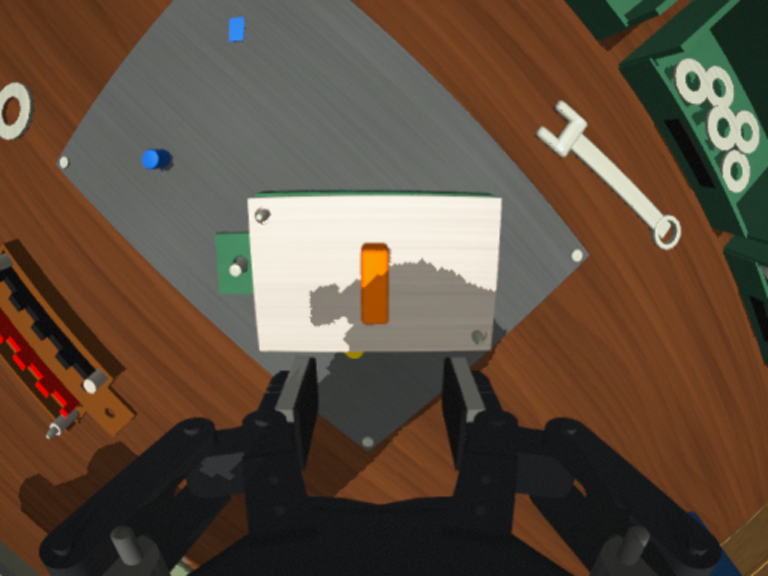

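View pics/s3.png

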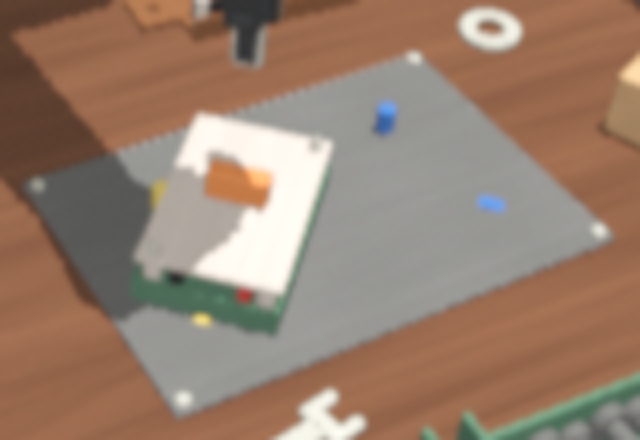

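```bash
python3 - <<'E'
from h import *
p=cam("wrist"); s=manip.sense(); R=Rn.from_rotvec(s["ee_rot"]).as_matrix()
T=p["world_to_cam"]; o=-T[:3,:3].T@T[:3,3]; print((R.T@(o-s["ee_pos"])).round(1))
E
```

```text
[  78.2    1.2 -143.6]
```

```bash
python3 -m pendant '[0,-0.093,0.0565,0,0,0,0,0,-0.093,0.0565,0,0,0,0,0,-0.093,0.0565,0,0,0,0,0,-0.093,0.0565,0,0,0,0,0,-0.093,0.0565,0,0,0,0]'; python3 - <<'E'
from h import *
move([*tray(-42.7,165,-90),14],-42.7)
cam("wrist","w29",scale=1.5)
E
```

```text
t: 39.05
ee_pos: [535.2, -1.5, 196.0]
ee_rot: [2.874, 1.26, -0.003]
ft_force: [-0.0, -0.3, -0.1]
finger_gap: 0.001
t 39.05 pos [535.2  -1.5 196. ] jawyaw -42.7 tilt [-0.    -0.004 -1.   ] j6 2.18 F [-0.  -0.3 -0.1] gap 0.1
 shift m [0.0023 0.002  0.182 ]  turn options deg [[0.1, 0.2, 0.0], [-0.3, 0.2, -180.0]]
```

View pics/w29.png

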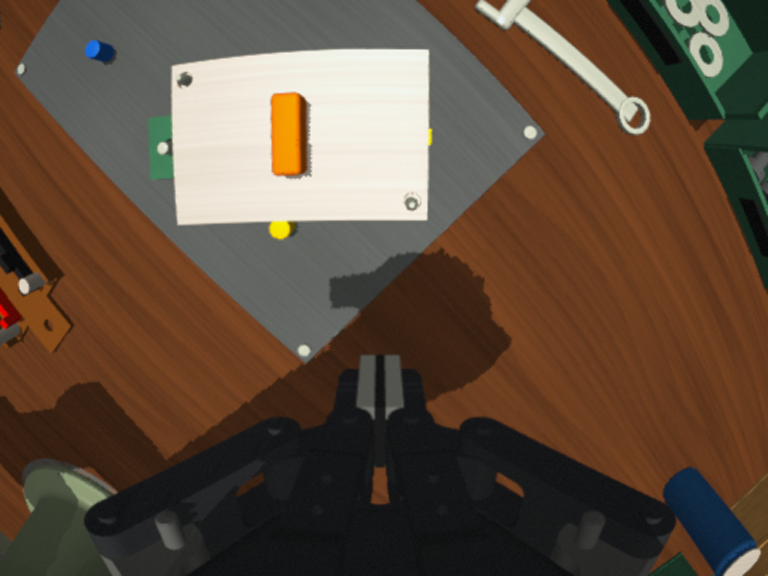

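```bash
python3 -m pendant '[0,0.002,0.002,0.05,0,0,0,0,0.002,0.002,0.1,0,0,0,0,0.002,0.002,0.15,0,0,0,0,0.002,0.002,0.178,0,0,0,0,0.002,0.002,0.182,0,0,0,0,0.002,0.002,0.182,0,0,0]'; python3 - <<'E'
from h import *
hs=[-42.7,-42.7,-40,-37,-34,-31,-28,-25,-22,-19,-16,-13,-10,-7,-4,-1,2,5]
arc(hs,165,-68,14,hs)
E
```

```text
t: 39.7
ee_pos: [538.0, -0.6, 13.7]
ee_rot: [2.873, 1.264, -0.005]
ft_force: [-0.1, 0.3, -0.1]
finger_gap: -0.001
pos [538.   -0.6  13.7] yaw -42.5 F [-0.1  0.3 -0.1]
-42.7 [0.021, 0.001, -0.0] 0.2
-42.7 [0.021, 0.001, -0.0] 0.2
-40 [0.029, 0.004, -0.0] -2.5
-37 [0.038, 0.007, -0.0] -5.5
-34 [0.047, 0.01, -0.0] -8.5
-31 [0.056, 0.012, -0.001] -11.5
-28 [0.065, 0.013, -0.001] -14.5
-25 [0.075, 0.014, -0.001] -17.5
-22 [0.084, 0.015, -0.001] -20.5
-19 [0.093, 0.015, -0.001] -23.5
-16 [0.103, 0.014, -0.001] -26.5
-13 [0.112, 0.013, -0.001] -29.5
-10 [0.121, 0.012, -0.001] -32.5
-7 [0.13, 0.01, -0.001] -35.5
-4 [0.139, 0.008, -0.001] -38.5
-1 [0.148, 0.005, -0.001] -41.5
2 [0.157, 0.002, -0.001] -44.5
5 [0.166, -0.002, -0.001] -47.5
```

```bash
python3 -m pendant '[0,0.012,0.001,0,0,0,0,0,0.018,0.001,0,0,0,0,0,0.022,0.001,0,0,0,0,0,0.029,0.004,0,0,0,-2.5,0,0.038,0.007,0,0,0,-5.5,0,0.047,0.01,0,0,0,-8.5,0,0.056,0.012,0,0,0,-11.5,0,0.065,0.013,0,0,0,-14.5,0,0.075,0.014,0,0,0,-17.5,0,0.084,0.015,0,0,0,-20.5,0,0.093,0.015,0,0,0,-23.5,0,0.103,0.014,0,0,0,-26.5,0,0.112,0.013,0,0,0,-29.5,0,0.121,0.012,0,0,0,-32.5,0,0.13,0.01,0,0,0,-35.5,0,0.139,0.008,0,0,0,-38.5]'; python3 - <<'E'
from h import *
cam("wrist","w30",scale=1.5)
hs=[-2,1,4,7,10,13,16,19,22,25,28,31,34,36,38,40]
arc(hs,165,-68,14,hs)
E
```

```text
t: 41.3
ee_pos: [639.1, 95.7, 14.7]
ee_rot: [2.292, 2.141, -0.006]
ft_force: [-1.1, -5.6, 2.9]
finger_gap: 0.004
pos [639.9  97.4  14.7] yaw -3.8 F [ 0.  -1.7  0.4]
-2 [0.005, 0.0, 0.001] -1.8
1 [0.014, 0.003, 0.001] -4.8
4 [0.023, 0.006, 0.001] -7.8
7 [0.032, 0.008, 0.001] -10.8
10 [0.041, 0.01, 0.001] -13.8
13 [0.05, 0.011, 0.001] -16.8
16 [0.06, 0.012, 0.001] -19.8
19 [0.069, 0.012, 0.0] -22.8
22 [0.078, 0.011, 0.0] -25.8
25 [0.088, 0.011, 0.0] -28.8
28 [0.097, 0.009, 0.0] -31.8
31 [0.106, 0.008, 0.0] -34.8
34 [0.115, 0.005, 0.0] -37.8
36 [0.121, 0.004, 0.0] -39.8
38 [0.127, 0.002, 0.0] -41.8
40 [0.133, -0.001, 0.0] -43.8
```

View pics/w30.png

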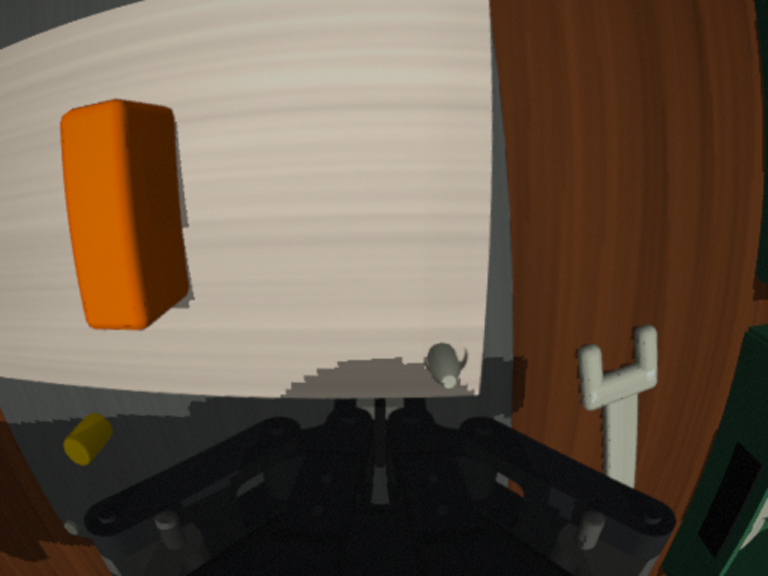

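```bash
python3 -m pendant '[0,0.005,0,0,0,0,-1.8,0,0.014,0.003,0,0,0,-4.8,0,0.023,0.006,0,0,0,-7.8,0,0.032,0.008,0,0,0,-10.8,0,0.041,0.01,0,0,0,-13.8,0,0.05,0.011,0,0,0,-16.8,0,0.06,0.012,0,0,0,-19.8,0,0.069,0.012,0,0,0,-22.8,0,0.078,0.011,0,0,0,-25.8,0,0.088,0.011,0,0,0,-28.8,0,0.097,0.009,0,0,0,-31.8,0,0.106,0.008,0,0,0,-34.8,0,0.115,0.005,0,0,0,-37.8,0,0.121,0.004,0,0,0,-39.8,0,0.127,0.002,0,0,0,-41.8,0,0.131,0,0,0,0,-43]'; python3 - <<'E'
from h import *
cam("top","t10",scale=4,crop=(120,110,300,240))
hs=[40,41,42,43,44,45,46,47,47.5,48,49]
arc(hs,165,-68,14,hs)
E
```

```text
t: 42.95
ee_pos: [649.9, 228.4, 15.2]
ee_rot: [1.342, 2.834, -0.003]
ft_force: [3.9, -4.8, 3.7]
finger_gap: 0.004
pos [649.5 229.2  15.1] yaw 39.4 F [ 3.3 -2.9  3.3]
40 [0.002, -0.0, 0.001] -0.6
41 [0.005, 0.001, 0.001] -1.6
42 [0.007, 0.002, 0.001] -2.6
43 [0.01, 0.003, 0.001] -3.6
44 [0.013, 0.004, 0.001] -4.6
45 [0.016, 0.005, 0.001] -5.6
46 [0.019, 0.006, 0.001] -6.6
47 [0.022, 0.006, 0.001] -7.6
47.5 [0.024, 0.007, 0.001] -8.1
48 [0.025, 0.007, 0.001] -8.6
49 [0.028, 0.008, 0.001] -9.6
```

View pics/t10.png

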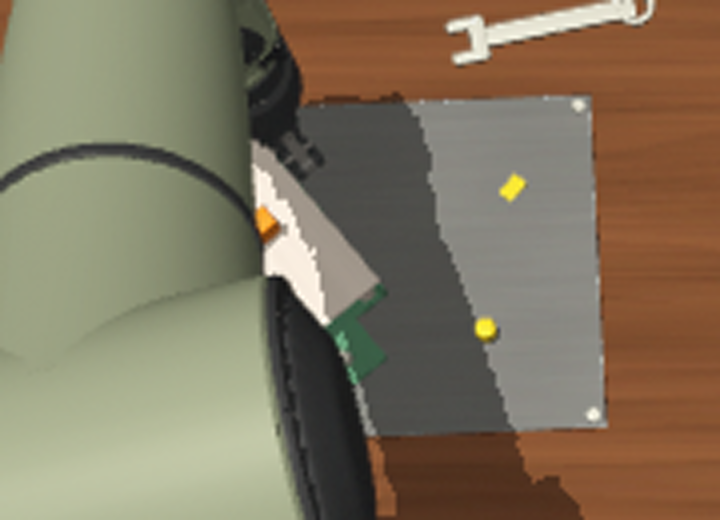

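```bash
python3 -m pendant '[0,0.003,0,0,0,0,-1,0,0.006,0.001,0,0,0,-2,0,0.008,0.002,0,0,0,-3,0,0.01,0.003,0,0,0,-3.6,0,0.013,0.004,0,0,0,-4.6,0,0.016,0.005,0,0,0,-5.6,0,0.018,0.005,0,0,0,-6.2,0,0.02,0.006,0,0,0,-7,0,0.02,0.006,0,0,0,-7]'; python3 -m pendant '[0,0.001,0,0,0,0,-0.4,0,0.002,0.001,0,0,0,-0.8]';python3 -m pendant '[0,0.001,0,0,0,0,0,0,0.002,0,0,0,0,0]'
```

```text
t: 43.9
ee_pos: [641.3, 248.9, 15.1]
ee_rot: [1.165, 2.912, -0.002]
ft_force: [2.4, -2.9, 3.4]
finger_gap: -0.001
t: 44.1
ee_pos: [640.4, 250.9, 15.1]
ee_rot: [1.143, 2.921, -0.003]
ft_force: [3.0, -4.2, 2.8]
finger_gap: -0.001
t: 44.3
ee_pos: [639.5, 252.3, 15.1]
ee_rot: [1.143, 2.92, -0.002]
ft_force: [6.0, -4.0, -0.4]
finger_gap: -0.001
```

```bash
python3 -m pendant '[0,0.001,0,0,0,0,0,0,0.002,0,0,0,0,0,0,0.002,0,0,0,0,0]';python3 -m pendant '[0,0.001,0,0,0,0,0,0,0.002,0,0,0,0,0,0,0.002,0,0,0,0,0]'
```

```text
t: 44.6
ee_pos: [639.5, 252.6, 15.1]
ee_rot: [1.143, 2.916, -0.004]
ft_force: [6.9, -4.0, -0.3]
finger_gap: -0.001
t: 44.9
ee_pos: [639.5, 252.7, 15.2]
ee_rot: [1.144, 2.912, -0.006]
ft_force: [6.6, -5.5, -0.5]
finger_gap: -0.005
```

```bash
python3 -m pendant '[0,-0.005,0,0,0,0,0,0,-0.025,0,0,0,0,0,0,-0.04,0,0,0,0,0,0,-0.04,0,-0.05,0,0,0,0,-0.04,0,-0.1,0,0,0,0,-0.04,0,-0.15,0,0,0,0,-0.04,0,-0.2,0,0,0,0,-0.04,0,-0.2,0,0,0]'; python3 - <<'E'
from h import *
cam("wrist","w31",scale=1.5); cam("scene","s4",scale=4,crop=(230,130,420,260))
move([450,-100,250],47)
E
```

```text
t: 45.7
ee_pos: [671.3, 227.5, 224.9]
ee_rot: [1.141, 2.902, 0.007]
ft_force: [-0.3, -0.3, -0.0]
finger_gap: 0.0
t 45.8 pos [668.  226.7 217.4] jawyaw 47.1 tilt [ 0.014 -0.007 -1.   ] j6 0.98 F [-0.8 -0.6 -0.6] gap 0.1
 shift m [-0.0633 -0.3876 -0.0333]  turn options deg [[0.2, 0.8, 0.1], [-1.3, 0.4, -179.9]]
```

View pics/w31.png

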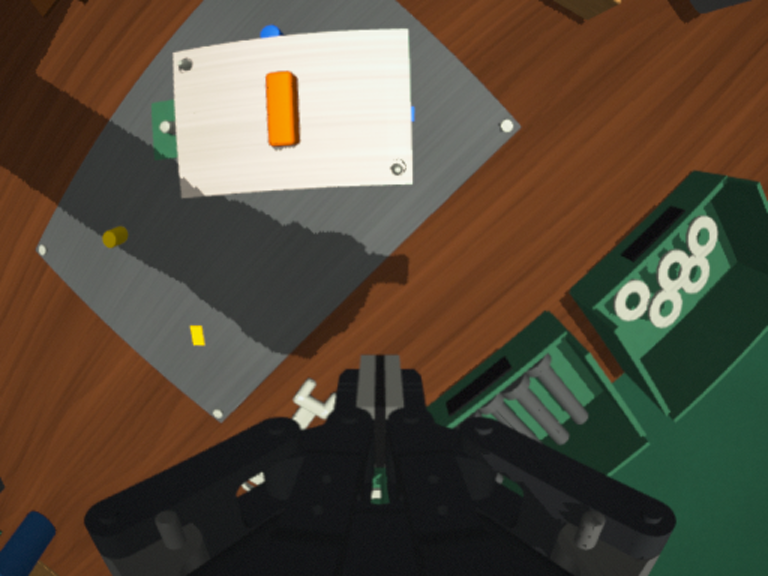

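View pics/s4.png

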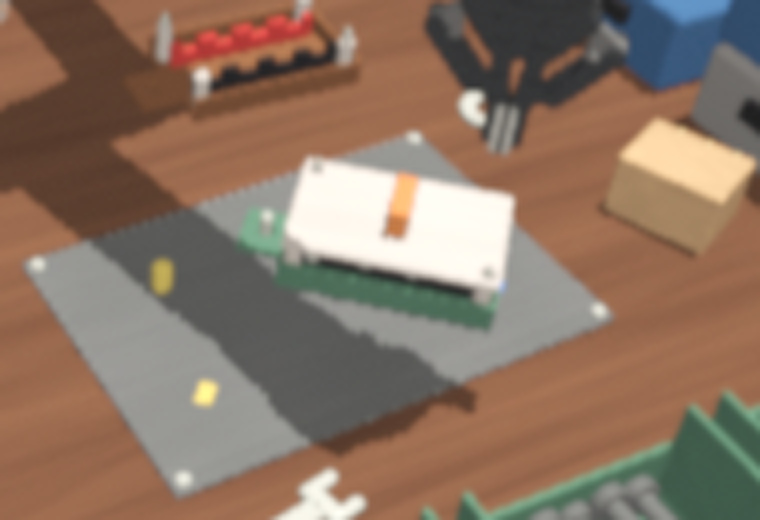

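```bash
python3 -m pendant '[0,-0.063,-0.387,-0.05,0,0,0,0,-0.063,-0.387,-0.05,0,0,0,0,-0.063,-0.387,-0.05,0,0,0,0,-0.063,-0.387,-0.05,0,0,0,0,-0.063,-0.387,-0.05,0,0,0,0,-0.063,-0.387,-0.05,0,0,0,0,-0.063,-0.387,-0.05,0,0,0,0,-0.063,-0.387,-0.05,0,0,0,0,-0.063,-0.387,-0.05,0,0,0,0,-0.063,-0.387,-0.05,0,0,0,0,-0.063,-0.387,-0.05,0,0,0,0,-0.063,-0.387,-0.05,0,0,0]'; python3 - <<'E'
from h import *
cam("top","t11"); cam("top","t11c",scale=5,crop=(135,125,280,230)); cam("scene","s5")
E
```

```text
t: 47.0
ee_pos: [450.1, -98.2, 265.8]
ee_rot: [1.142, 2.912, -0.002]
ft_force: [-0.3, -0.3, -0.6]
finger_gap: -0.001
```

View pics/t11.png

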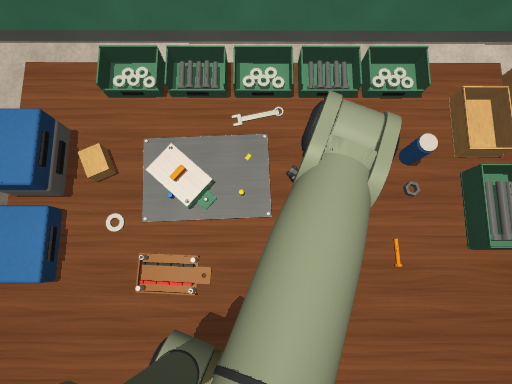

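View pics/t11c.png

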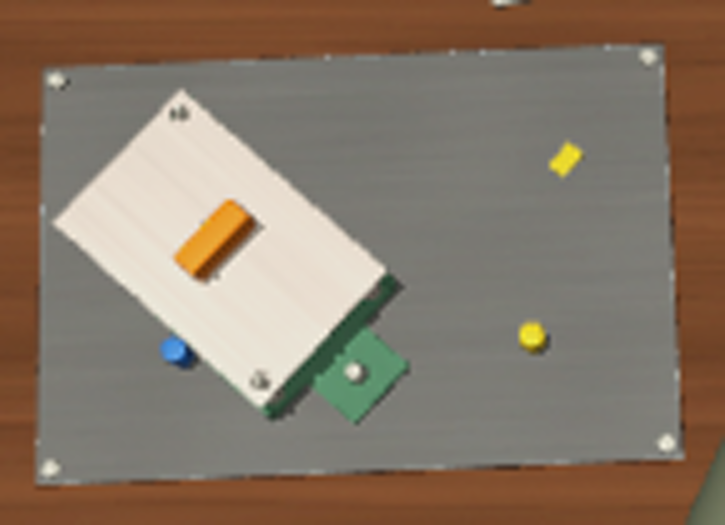

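View pics/s5.png

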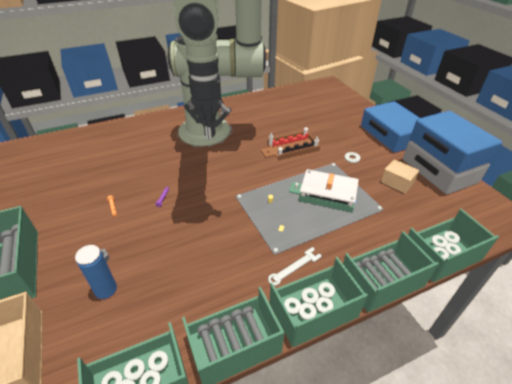

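```bash
python3 - <<'E'
from h import *
p=cam("top")
uv=np.array([[182,90],[53,222],[266,404],[388,270]])/5+[135,125]
L=np.array([[193,-56],[193,56],[21,56],[21,-56]],float)
f=lambda v:(proj(p,np.c_[L@rot(v[2]).T+v[:2],np.full(4,50.)])-uv).ravel()
s=least_squares(f,[476,176,47]);print(s.x.round(1),s.fun.round(2))
p=cam("scene","s6",scale=6,crop=(280,160,370,220))
E
```

```text
[479.  173.7  49.4] [-0.08 -0.17  0.46  0.21 -0.57  0.47  0.2  -0.53]
```

View pics/s6.png

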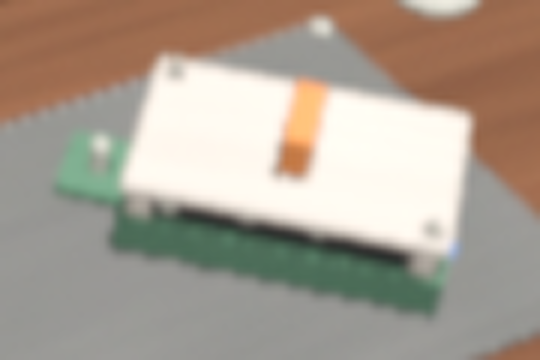

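```bash
python3 - <<'E'
from h import *
print(manip.sense()["t"], manip.job_done())
E
```

```text
the job is handed in; nothing more can be done
47.25 None
```

The job is done and handed in at 47 s of the allowed 210 s. I get no verdict back.

- **Tray to yellow:** I swung the green tray round until it stalled against the yellow stop, pushing with about 10 N.
- **Bolts:** Only three of the four bolts were on the bench. They lie in the notches at tray x = 50, 88 and 126 mm, heads on the red-rail side. I left the orange and purple look-alikes alone.
- **Cover:** I lowered the cover over both pins until it met the posts, with the tool 57 mm above the bench (57.5 mm expected) and about 14 N on it. Then I let go.
- **Tray to blue:** I pushed the loaded tray back until it stalled against the blue stop at about 9 N, then let go and moved the arm clear.

**Last checks:** The top and scene pictures show the cover lying flat with both pins through its holes. The tray is against the blue stop, and no bolt is left on the bench. The other things are where they were, except that the arm hid the purple look-alike in the last top picture; the scene picture shows it in place.

**What disagreed:**
- The cover's heading in the last top picture came out at 49.4°, against about 47.5° expected. I put this down to camera error and the play of the pins in their holes.
- The top and wrist cameras differed by 3–4 mm on the tray's position. I aligned the bolts and the cover by the close wrist pictures.
- The fingers read about 9 mm on the 12 mm bolt shanks, but every lift held.

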